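# Lock up a printing block on the registration board

### The job

Take the printing block out of its rack, set it down on the bench and let go, then take it again by its two short ends and lower it gently, carved side up, lengthwise into the channel of the registration board between the sliding stop and the fixed end stop. Let go of it, push the sliding stop along until the block is pressed firmly (but not crushed) against the end stop, and then flip the cam lever over, all the way down flat, to clamp the stop. Leave the jar, bowl and brush where they are.

Things in the scene. Friction and masses are not known exactly. Their poses are not given: they have to be found in the camera images.
- block: Small wooden printing block with a dark carved face on top: 60 mm long (its x axis), 42 mm wide (its y axis), 32 mm high, 60 to 130 g. Origin at the centre of its underside, z up. At the start it lies loose in the rack, its underside 10 mm above the bench. More than 60 N from the sliding stop would crush it.
- rack: Fixed wooden rack, one bay: base 84 x 60 mm, 10 mm thick, and a wall 9 mm thick across either x end, 52 mm high from the bench. The walls stand 66 mm apart, 3 mm from the block's short ends, so here the block can only be gripped across its 42 mm width (along y; both y sides are open). Origin at the centre of the underside; axes as the block's at the start.
- board: Fixed plywood board 115 (x) by 385 mm (y -210 to +175), 12 mm thick; its top is the channel floor. Two aluminium bars along y, 12 mm thick, tops 52 mm above the bench, form a channel 48 mm wide (x +-24), in which the block lies sunk 8 mm: only its ends can be reached. Origin on the bench, mid-channel; x across (away from the robot), y along to the end stop, z up. Yaw within 0.2 rad.
- end_face (a point): Foot of the fixed wooden end stop's face (that looks to the board's -y), mid-channel, on the channel floor: (0, 150, 12) mm in the board's frame, same axes. The end stop is 20 mm thick and 46 mm high above the floor.
- stop_face (a point): Foot of the sliding stop's front face (looks to +y, to the end stop), mid-channel, at floor height; axes as the board's. The stop is a dark steel block filling the channel (44 mm wide, 50 mm long, top 52 mm above the bench) with two cheeks over the near (-x) bar, 75 mm above the bench, that carry the lever. It slides with about 2 N of friction until clamped and stays where left.
- stop_back (a point): Middle of the sliding stop's flat rear face (looks to -y), 50 mm behind stop_face, 45 mm above the bench (7 mm below the stop's top). The channel is open behind it, so a closed gripper can reach down there and push the face, anywhere from its top to near the channel floor.
- stop (a joint): Travel of the sliding stop along +y (m): stop_face lies at y = -0.120 + this in the board's frame; 0 to 0.05 at the start, limit 0.22.
- lever (a joint): Cam lever angle (rad): 0 = up, leaning 35 degrees from the vertical to -x of the board (0 to 0.3 at the start); grows as it swings over the top to +x and down; 2.18 (its limit) = lying flat over the stop, clamped. From about 1.3 the cam presses on the bar and the lever stiffens, to some 5 to 12 N at its tip near 2.0; past 2.05 it is over centre and stays.
- lever_pivot (a point): The lever's hinge axis (along the board's y) on the sliding stop: 30 mm to -x of mid-channel, 25 mm behind stop_face, 63 mm above the bench.
- lever_tip (a point): Centre of the round end (13 mm diameter, 16 mm wide in y) of the steel lever, 60 mm from lever_pivot. The lever bar is 9 mm thick.
- jar: Bystander: closed amber jar with white cap, 68 mm across, 85 mm high; origin at the centre of its underside. Its place and the rack's are swapped at random (left or right).
- bowl: Bystander: green glass bowl, 110 mm across, 50 mm high, beside the board's -y end; origin at the centre of its underside.
- brush: Bystander: flat brush lying on the bench beside the board's +y end; origin at its middle, on the bench.
Mind the look-alikes: they are no part of the job. Several things have the shape of the block; the one meant has the colours described above.

How it is judged:
On the way, in this order (a step that is already met when the one before it is completed fails the run):
1. the block is set down flat on the bench, out of the rack, and let go (height (world z) of block below 0.004 m and angle between block's own z axis and vertical below 0.1 rad and contact force between the fingers and block below 0.1 N and linear speed of block below 0.02 m/s), for 0.1 s.
2. the block lies flat and lengthwise in the channel between the stops, let go (z of block in the frame of end_face between -0.004 and 0.004 m and x of block in the frame of end_face between -0.006 and 0.006 m and y of block in the frame of end_face below -0.025 m and y of block in the frame of stop_face above 0.025 m and angle between the x axis of block and the y axis of end_face, either way round below 0.15 rad and angle between block's own z axis and vertical below 0.1 rad and contact force between the fingers and block below 0.1 N), for 0.1 s.
3. with the lever still up, the sliding stop presses the block against the end stop with at least 3 N (contact force between block and stop above 3 N and y of stop_face in the frame of end_face above -0.0625 m and value of joint lever below 1 rad), for 0.1 s.
At the end, for the whole second after the job is handed in: The lever is flat down (joint above 2.05 rad); the block lies flat, carved side up, lengthwise in the channel, within 2.5 mm of the end stop, and the gap between sliding stop and end stop exceeds the block's 60 mm by less than 2.5 mm; the block is at rest (value of joint lever above 2.05 rad and y of stop_face in the frame of end_face above -0.0625 m and y of block in the frame of end_face between -0.0325 and -0.027 m and z of block in the frame of end_face below 0.004 m and x of block in the frame of end_face between -0.006 and 0.006 m and angle between the x axis of block and the y axis of end_face, either way round below 0.08 rad and angle between block's own z axis and vertical below 0.08 rad and linear speed of block below 0.02 m/s); the robot touches nothing.
It fails at once if the block is crushed (over 60 N from the sliding stop) (contact force between block and stop above 60 N).
It fails at once if the block is dropped or thrown into the channel (faster than 0.35 m/s low over the board) (z of block in the frame of end_face below 0.038 m and x of block in the frame of end_face between -0.03 and 0.03 m and y of block in the frame of end_face between -0.3 and 0 m and linear speed of block above 0.35 m/s).
It fails at once if the jar is moved more than 30 mm or tipped (distance of jar from where it was at the start of the episode above 0.03 m or angle between jar's own z axis and vertical above 0.4 rad).
It fails at once if the bowl is moved more than 30 mm (distance of bowl from where it was at the start of the episode above 0.03 m).
It fails at once if the brush is moved more than 30 mm (distance of brush from where it was at the start of the episode above 0.03 m).
It also fails if it takes over 72 s, if anything falls off the work surface, if the arm or the gripper's body presses on something with over 40 N, if the wrist force passes 120 N, or if a joint passes its speed limit or range.

### The arm

A 6-joint arm with a two-finger parallel gripper is mounted at the origin on the work surface. World frame = base frame: x ahead of the robot, y to its left, z up, the work surface at z = 0. Lengths are in m, angles in rad, forces in N, time in s.
With the tool pointing down it reaches from about 0.3 to 0.875 m from the base axis. Payload 6.4 kg.
Tool frame: the origin (TCP) lies at the very end of the fingers, on their centre line; the grasp point (between the pads) lies ctrl.grip_point_offset behind it (ctrl.grip_point_offset is the distance from the TCP to the grasp point, in m); z points along the fingers, x is the direction in which the jaws open and shut, and the axes are right-handed (so a half turn about z gives the same grasp; the last joint's range is limited). The gripper opens to 85 mm and grips with 20 to 120 N. Pads are 22 mm wide; open, the fingers measure 114 mm over their backs; the gripper's body (76 mm by 85 mm) begins 54 mm behind the grasp point. The pads swing forward as they close: fully open they stand 13 mm farther back than shut.
Start: joints at [1.119, 0.181, 1.607, -0, 1.354, -0.206], TCP at [0.14, 0.558, 0.195] pointing down, gripper open.
Joint ranges: [-2.99, 2.99], [-0.89, 2.07], [0.3, 2.58], [-1.14, 4.28], [0, 2.63], [-3.12, 3.12]. Speed limits (rad/s): [2.57, 2.57, 3.01, 3.14, 3.14, 3.14].

### API

Orientations are given as a unit quaternion [w, x, y, z].
In Python, from bench import get_obs, viewer, workorder, ctrl gives the robot as it stands. The module is installed in compiled form; this text tells all that it offers.
- The arm moves only by the tool move_arm, never from a script. Its argument "increments" is a list of rows, each an object of numbers: "tx", "ty", "tz": the shift along the tool's x, y, z in m; "turn": the turn about the tool's z in degrees. A call has 1 to 20 rows; each row is the pose to reach, as a shift and turn from the pose commanded when the call began, along the tool's axes at that moment; what a row does not reach only later rows make up. A row lasts 1/12 s, in which the tool goes at most 41.7 mm and 7.16 degrees, less where a joint would pass 70% of its speed; a pose out of reach is approached as far as the arm can. A call with a gripper value outside its range is refused whole. "gripper" is the opening, from 0 (shut) to 1 (fully open), set as the call begins (left out, the last holds). The fingers move at their own pace and stop on an object; the grip force is fixed at half the most. Time passes only in rows, so rows that repeat a pose let the fingers close. It gives the time, the measured TCP pose, the force and the opening at its end, in the units of the state.
- get_obs(): the state, without advancing time (a new reading comes with each control period).
- viewer.camera(name): name is "scene" or "top" or "wrist"; returns (picture, depth): 420x560x3 uint8, red, green, blue; 420x560 float32, m along the optical axis (not along the pixel's ray), 0 where there is no reading.
- viewer.get_calibration(name): a dict with "intrinsics" (3x3 intrinsics, pixels), "origin" and "attitude" of the camera in the world. Camera axes: x right, y up, looking along -z (the intrinsics and any distortion apply to the point x, -y, -z); pixel columns grow to the right and rows downward; lengths in m; the calibration is good to about 2 mm. A picture is of the moment at which its call begins: read the wrist's pose just before it. get_calibration takes no time and is no camera call; for the wrist camera it gives the pose at the moment of the call.
- workorder.hand_in(): hands the job in, once; it reports no verdict.
The state is a dict: "time_s": time; "q": joint angles; "dq": joint speeds; "joint_efforts": joint torques, N m; "eef_pos": TCP position; "eef_rot": TCP orientation; "wrist_force": force on the tool from outside, world axes, zero at the start; "torque": the same for the moment, N m; "opening": opening from 0.0 (shut) to 1.0 (fully open).
Only numpy, scipy, OpenCV 4.12 (cv2) and the standard library are available. Lean on these libraries where they do the work, as an engineer would, in place of code of your own. Each camera call takes 0.05 s, during which the arm holds its last target.

## Working session

There is one attempt and no reset: what is moved stays moved. The work goes in short steps, Python scripts to look and compute and a tool call to move; the robot and the scene stay as the last step left them, time stands still between calls to the robot, and variables do not carry over. Pictures are saved under pics/ and viewed, and the job is handed in when it is done.

Besides the shell and the picture viewer there is one more tool, called after "Request:" as name(argument=value, ...) on one line, values as JSON. move_arm: Moves the arm, as the interface text tells. Its arguments: {"type":"object","properties":{"increments":{"type":"array"},"gripper":{"type":"number"}},"required":["increments"]}

```bash
mkdir -p pics; cat > h.py <<'E'
import numpy as np, cv2
from bench import get_obs, viewer, workorder, ctrl
from scipy.spatial.transform import Rotation as R
def Rq(q): return R.from_quat([q[1],q[2],q[3],q[0]]).as_matrix()
def att(a):
    a=np.array(a,float)
    return a if a.shape==(3,3) else Rq(a)
def shot(name,fn):
    c=viewer.get_calibration(name); p,d=viewer.camera(name)
    cv2.imwrite('pics/'+fn+'.png',p[:,:,::-1]); np.savez('pics/'+fn+'.npz',p=p,d=d,K=c['intrinsics'],o=c['origin'],A=att(c['attitude']))
def load(fn):
    return np.load('pics/'+fn+'.npz')
def ray(s,u,v):
    r=np.linalg.inv(s['K'])@np.array([u,v,1.]); return s['A']@np.array([r[0],-r[1],-r[2]])
def onz(s,u,v,z):
    d=ray(s,u,v); return s['o']+d*(z-s['o'][2])/d[2]
def cloud(s):
    K=s['K'];d=s['d'];v,u=np.mgrid[0:420,0:560]
    r=np.stack([u,v,np.ones_like(u)],-1)@np.linalg.inv(K).T
    P=r*d[...,None]; P=P*[1,-1,-1]
    return P@s['A'].T+s['o']
E
python3 - <<'E'
from h import *
for n in ['scene','top','wrist']:
    shot(n,n+'0'); c=viewer.get_calibration(n); print(n,c)
print(get_obs(),ctrl.grip_point_offset)
E
```

```text
scene {'intrinsics': array([[513.49533037,   0.        , 282.4952584 ],
       [  0.        , 513.49533037, 202.77895487],
       [  0.        ,   0.        ,   1.        ]]), 'origin': array([0.93359793, 0.65110824, 0.82755514]), 'attitude': array([0.24526502, 0.11265206, 0.38549126, 0.88235541])}
top {'intrinsics': array([[378.92633139,   0.        , 284.31006724],
       [  0.        , 378.92633139, 207.42092077],
       [  0.        ,   0.        ,   1.        ]]), 'origin': array([0.42502597, 0.00131619, 0.91072025]), 'attitude': array([-0.70362786, -0.03721222,  0.04827248,  0.70794975])}
wrist {'intrinsics': array([[292.65715969,   0.        , 275.04638757],
       [  0.        , 292.65715969, 210.79411768],
       [  0.        ,   0.        ,   1.        ]]), 'origin': array([0.05622812, 0.57748707, 0.37242266]), 'attitude': array([ 0.77741473, -0.13067748, -0.10099174,  0.60691878])}
{'time_s': 0.15, 'q': array([ 1.11868196e+00,  1.81367721e-01,  1.60772433e+00, -1.63791829e-05,
        1.35380796e+00, -2.06294296e-01]), 'dq': array([-5.43873734e-04, -1.97423551e-03, -4.25651251e-03,  6.31720337e-04,
       -5.31776661e-05,  9.58602782e-06]), 'joint_efforts': array([ 1.45204031e-03, -4.45269299e+01, -3.51690853e+01, -1.60549353e-04,
        5.86182985e-03, -3.22691403e-05]), 'eef_pos': array([0.13971384, 0.55730845, 0.19451873]), 'eef_rot': array([ 2.95147295e-04,  7.88463019e-01,  6.15081816e-01, -5.83309499e-04]), 'wrist_force': array([ 0.18944393, -0.24217668, -0.71028265]), 'torque': array([-0.01533921,  0.03425305,  0.00529067]), 'opening': 1.0057079194997236} 0.0187
```

View pics/top0.png

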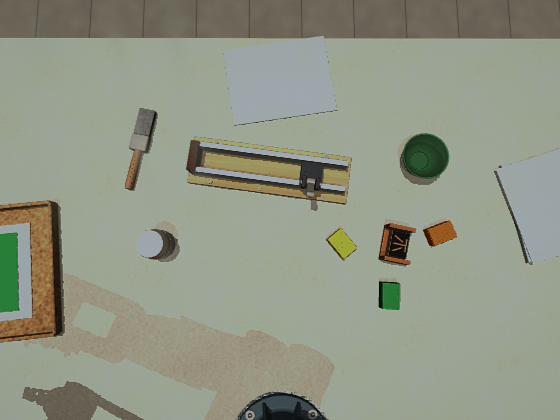

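View pics/scene0.png

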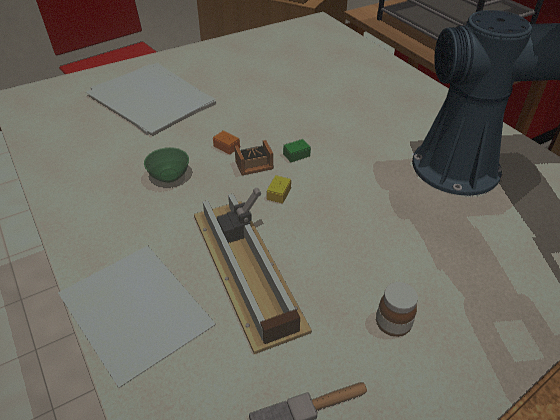

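View pics/wrist0.png

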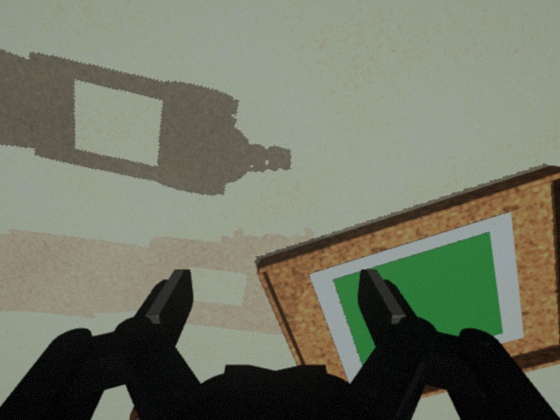

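Top view: rack with block at about (396,243), board around (188–350,140–200) with end stop left at (194,155), stop and lever at (312,178), jar at (152,243), bowl at (424,156), brush at (140,150). Coloured look-alikes are at (342,244), (440,233) and (390,296).

```bash
python3 - <<'E'
from h import *
s=load('top0');p=s['p'][:,:,::-1]
a=cv2.resize(p[205:315,310:470],None,fx=5,fy=5,interpolation=cv2.INTER_CUBIC);cv2.imwrite('pics/z1.png',a)
a=cv2.resize(p[125:220,180:360],None,fx=4.4,fy=4.4,interpolation=cv2.INTER_CUBIC);cv2.imwrite('pics/z2.png',a)
C=cloud(s)
for u,v in [(396,243),(398,227),(394,262),(342,244),(390,296),(440,233),(152,243),(424,156),(300,120),(250,170),(250,152),(312,178),(312,206)]:print(u,v,C[v,u].round(3))
# workable dims per height
np.set_printoptions(suppress=True)
E
```

```text
396 243 [ 0.447 -0.268  0.044]
398 227 [ 0.483 -0.27   0.057]
394 262 [ 0.403 -0.27   0.016]
342 244 [ 0.446 -0.145  0.035]
390 296 [ 0.327 -0.252  0.034]
440 233 [ 0.47  -0.375  0.034]
152 243 [0.449 0.273 0.089]
424 156 [ 0.66  -0.357  0.007]
300 120 [ 0.754 -0.054  0.002]
250 170 [0.625 0.069 0.014]
250 152 [0.659 0.066 0.055]
312 178 [ 0.593 -0.075  0.072]
312 206 [ 0.539 -0.081  0.   ]
```

View pics/z1.png

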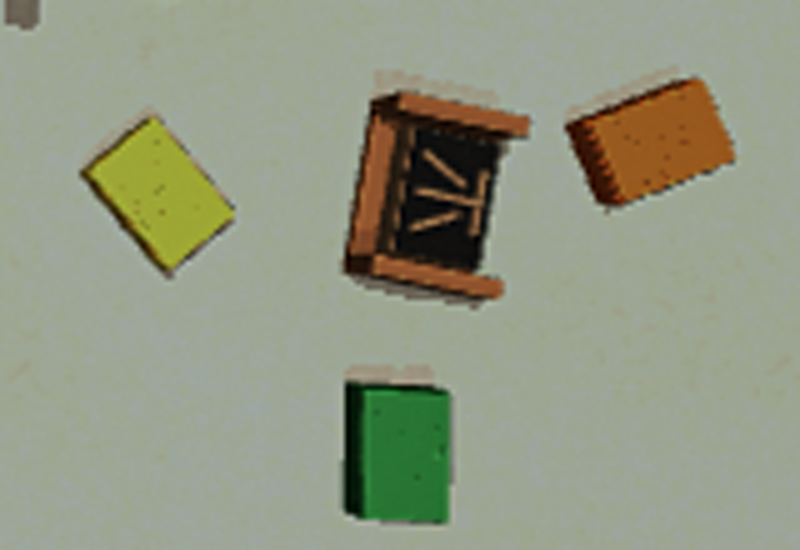

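View pics/z2.png

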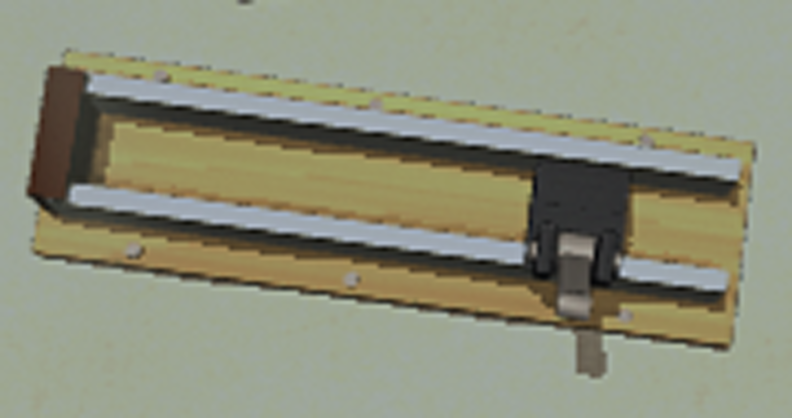

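```bash
cat > m1.py <<'E'
from h import *
np.set_printoptions(suppress=True,precision=4)
s=load('top0')
A=lambda X,Y,z:onz(s,310+(X+.5)/5-.5,205+(Y+.5)/5-.5,z)[:2]
B=lambda X,Y,z:onz(s,180+(X+.5)/4.4-.5,125+(Y+.5)/4.4-.5,z)[:2]
w=np.array([A(405,93,.052),A(530,115,.052),A(525,137,.052),A(398,113,.052),A(380,255,.052),A(503,282,.052),A(497,300,.052),A(373,277,.052)])
print(w, w.mean(0)); 
a=(w[0]+w[1]+w[2]+w[3]-w[4:].sum(0))/4; print('rack x dir yaw',np.degrees(np.arctan2(a[1],a[0])),np.linalg.norm(a))
f=np.array([A(412,128,.042),A(503,145,.042),A(473,270,.042),A(390,258,.042)]);print(f,f.mean(0))
l=[(B(90,77,.052),B(740,160,.052)),(B(88,95,.052),B(738,182,.052)),(B(72,185,.052),B(728,270,.052)),(B(70,205,.052),B(728,290,.052))]
for p,q in l: d=p-q; print(p,q,np.linalg.norm(d),np.degrees(np.arctan2(d[1],d[0])))
E
python3 m1.py
```

```text
[[ 0.4919 -0.2548]
 [ 0.4815 -0.3116]
 [ 0.4715 -0.3088]
 [ 0.4827 -0.2512]
 [ 0.4186 -0.2404]
 [ 0.4062 -0.2957]
 [ 0.3981 -0.2926]
 [ 0.4088 -0.2369]] [ 0.4449 -0.274 ]
rack x dir yaw -11.632241020343782 0.07549893254846346
[[ 0.4765 -0.2603]
 [ 0.4684 -0.3021]
 [ 0.4115 -0.2856]
 [ 0.4172 -0.2478]] [ 0.4434 -0.274 ]
[0.6833 0.1822] [ 0.6373 -0.1608] 0.3460869788957969 82.37026181619397
[0.6735 0.1831] [ 0.6255 -0.1594] 0.3458531352292139 82.01545620473976
[0.6251 0.1905] [ 0.5784 -0.1529] 0.34651555330360634 82.26311473207863
[0.6144 0.1913] [ 0.5678 -0.1526] 0.3470393329030977 82.28593335371487
```

```bash
cat >> h.py <<'E'
def rel(x,y,z,head=None):
    """increments to target TCP position, world heading(deg) of tool x"""
    o=get_obs(); M=Rq(o['eef_rot']); d=M.T@(np.array([x,y,z])-o['eef_pos'])
    h=np.degrees(np.arctan2(M[1,0],M[0,0])); t=0 if head is None else ((h-head+90)%180)-90
    n=np.linalg.norm(d)
    print('t',round(o['time_s'],2),'pos',o['eef_pos'].round(4),'head',h.round(2),'tilt',np.degrees(np.arccos(-M[2,2])).round(2),'q',o['q'].round(2),'open',round(o['opening'],3),'F',o['wrist_force'].round(1))
    print('tx %.4f ty %.4f tz %.4f turn %.2f rows>=%.1f'%(*d,t,max(n/.0417,abs(t)/7.16)))
E
python3 -c "
from h import *
rel(.4447,-.274,.2,78.3)"
```

```text
t 0.15 pos [0.1397 0.5573 0.1945] head 75.92 tilt 0.07 q [ 1.12  0.18  1.61 -0.    1.35 -0.21] open 1.006 F [ 0.2 -0.2 -0.7]
tx -0.7321 ty 0.4981 tz -0.0047 turn -2.38 rows>=21.2
```

Request:
move_arm(increments=[{"tx": -0.366,"ty": 0.249,"tz": -0.005,"turn": -1.2},{"tx": -0.366,"ty": 0.249,"tz": -0.005,"turn": -1.2},{"tx": -0.366,"ty": 0.249,"tz": -0.005,"turn": -1.2},{"tx": -0.366,"ty": 0.249,"tz": -0.005,"turn": -1.2},{"tx": -0.366,"ty": 0.249,"tz": -0.005,"turn": -1.2},{"tx": -0.366,"ty": 0.249,"tz": -0.005,"turn": -1.2},{"tx": -0.366,"ty": 0.249,"tz": -0.005,"turn": -1.2},{"tx": -0.366,"ty": 0.249,"tz": -0.005,"turn": -1.2},{"tx": -0.366,"ty": 0.249,"tz": -0.005,"turn": -1.2},{"tx": -0.366,"ty": 0.249,"tz": -0.005,"turn": -1.2},{"tx": -0.366,"ty": 0.249,"tz": -0.005,"turn": -1.2}], gripper=0.7)

```text
time_s: 1.07
eef_pos: [0.2929, 0.1393, 0.2003]
eef_rot: [0.001, 0.782, 0.623, 0.0]
wrist_force: [0.3, 0.1, 0.1]
opening: 0.698
```

```bash
python3 -c "
from h import *
rel(.4447,-.274,.2,78.3)"
```

```text
t 1.07 pos [0.2929 0.1393 0.2003] head 77.03 tilt 0.09 q [ 0.07 -0.47  2.16 -0.    1.44 -1.27] open 0.698 F [0.3 0.1 0.1]
tx -0.3687 ty 0.2407 tz 0.0009 turn -1.27 rows>=10.6
```

Request:
move_arm(increments=[{"tx": -0.369,"ty": 0.241,"tz": 0.001,"turn": -1.2},{"tx": -0.369,"ty": 0.241,"tz": 0.001,"turn": -1.2},{"tx": -0.369,"ty": 0.241,"tz": 0.001,"turn": -1.2},{"tx": -0.369,"ty": 0.241,"tz": 0.001,"turn": -1.2},{"tx": -0.369,"ty": 0.241,"tz": 0.001,"turn": -1.2},{"tx": -0.369,"ty": 0.241,"tz": 0.001,"turn": -1.2},{"tx": -0.369,"ty": 0.241,"tz": 0.001,"turn": -1.2},{"tx": -0.369,"ty": 0.241,"tz": 0.001,"turn": -1.2},{"tx": -0.369,"ty": 0.241,"tz": 0.001,"turn": -1.2},{"tx": -0.369,"ty": 0.241,"tz": 0.001,"turn": -1.2},{"tx": -0.369,"ty": 0.241,"tz": 0.001,"turn": -1.2},{"tx": -0.369,"ty": 0.241,"tz": 0.001,"turn": -1.2},{"tx": -0.369,"ty": 0.241,"tz": 0.001,"turn": -1.2}])

```text
time_s: 2.15
eef_pos: [0.4446, -0.2719, 0.1983]
eef_rot: [-0.001, 0.776, 0.631, -0.0]
wrist_force: [-0.2, 0.6, 0.6]
opening: 0.705
```

```bash
python3 -c "
from h import *
shot('wrist','w1')
rel(.4447,-.274,.2,78.3)"
```

```text
t 2.2 pos [ 0.4444 -0.2708  0.1984] head 78.28 tilt 0.12 q [-0.78  0.06  1.74  0.    1.35 -2.14] open 0.7 F [-0.6 -0.6  0.1]
tx -0.0031 ty 0.0009 tz -0.0016 turn -0.02 rows>=0.1
```

View pics/w1.png

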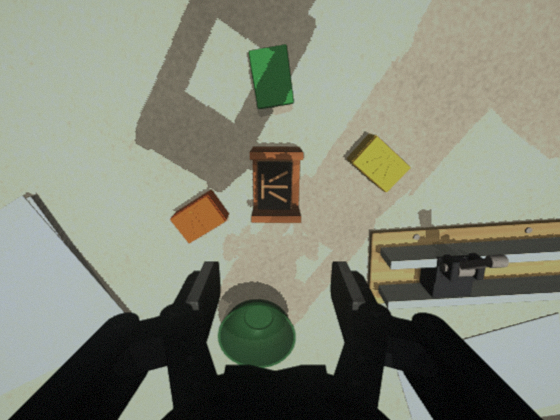

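```bash
python3 - <<'E'
from h import *
np.set_printoptions(suppress=True,precision=4)
s=load('w1');p=s['p'][:,:,::-1]
cv2.imwrite('pics/z3.png',cv2.resize(p[140:230,235:315],None,fx=6.5,fy=6.5,interpolation=cv2.INTER_CUBIC))
g=p[:,:,::-1].astype(int)
m=((g.max(2)<60)).astype(np.uint8); m[:150]=0;m[222:]=0;m[:,:245]=0;m[:,305:]=0
cs,_=cv2.findContours(m,0,2); 
for c in cs:
    if cv2.contourArea(c)>100:
        r=cv2.minAreaRect(c);b=cv2.boxPoints(r);print(r)
        q=np.array([onz(s,u,v,.042) for u,v in b]);print(q,q.mean(0))
E
```

```text
((276.0, 188.0), (54.0, 46.0), 90.0)
[[ 0.4089 -0.291   0.042 ]
 [ 0.4196 -0.2396  0.042 ]
 [ 0.4841 -0.2512  0.042 ]
 [ 0.4727 -0.3059  0.042 ]] [ 0.4463 -0.2719  0.042 ]
```

View pics/z3.png

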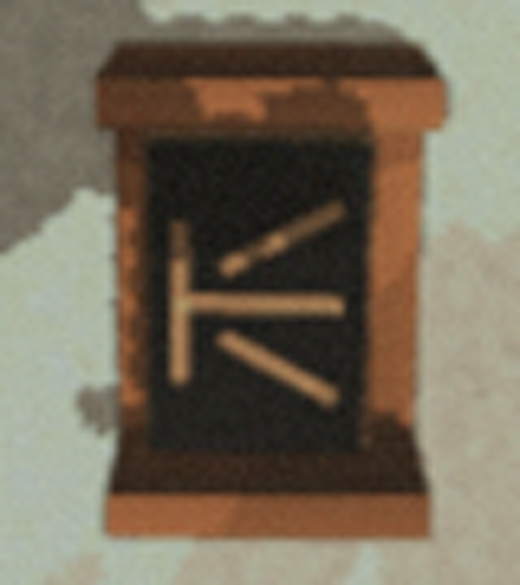

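```bash
python3 - <<'E'
from h import *
np.set_printoptions(suppress=True,precision=4)
s=load('w1')
f=lambda X,Y,z:onz(s,235+(X+.5)/6.5-.5,140+(Y+.5)/6.5-.5,z)[:2]
q=np.array([f(150,138,.042),f(372,140,.042),f(362,450,.042),f(150,448,.042)]);print(q,q.mean(0))
for i in range(4): d=q[i]-q[(i+1)%4];print(np.linalg.norm(d),np.degrees(np.arctan2(d[1],d[0]))%180)
w=np.array([f(97,80,.052),f(445,80,.052),f(443,128,.052),f(97,128,.052),f(106,495,.052),f(430,495,.052),f(430,537,.052),f(105,537,.052)])
print(w,w.mean(0))
a=w[4:].mean(0)-w[:4].mean(0);print(np.linalg.norm(a),np.degrees(np.arctan2(a[1],a[0])))
rel(.4447,-.274,.2,78.3)
E
```

```text
[[ 0.4098 -0.2857]
 [ 0.4181 -0.2476]
 [ 0.4742 -0.2601]
 [ 0.4657 -0.2985]] [ 0.442 -0.273]
0.03897894628024157 77.70734513140918
0.05742634028935432 167.4472491412606
0.0392987764118675 77.64287845648747
0.05738446752104525 167.12773936552122
[[ 0.397  -0.2914]
 [ 0.409  -0.2339]
 [ 0.4168 -0.2357]
 [ 0.4048 -0.2933]
 [ 0.4697 -0.307 ]
 [ 0.4817 -0.2495]
 [ 0.4898 -0.251 ]
 [ 0.4776 -0.3091]] [ 0.4433 -0.2714]
0.07446125758441763 -12.07974403261107
t 2.2 pos [ 0.4444 -0.2708  0.1984] head 78.28 tilt 0.12 q [-0.78  0.06  1.74  0.    1.35 -2.14] open 0.7 F [-0.6 -0.6  0.1]
tx -0.0031 ty 0.0009 tz -0.0016 turn -0.02 rows>=0.1
```

```bash
python3 -c "
from h import *
rel(.4427,-.2725,.016,77.9)"
```

```text
t 2.2 pos [ 0.4444 -0.2708  0.1984] head 78.28 tilt 0.12 q [-0.78  0.06  1.74  0.    1.35 -2.14] open 0.7 F [-0.6 -0.6  0.1]
tx -0.0023 ty -0.0011 tz 0.1824 turn 0.38 rows>=4.4
```

Request:
move_arm(increments=[{"tx": 0,"ty": 0,"tz": 0.03,"turn": 0.4},{"tx": -0.001,"ty": -0.001,"tz": 0.06,"turn": 0.4},{"tx": -0.002,"ty": -0.001,"tz": 0.09,"turn": 0.4},{"tx": -0.002,"ty": -0.001,"tz": 0.11,"turn": 0.4},{"tx": -0.002,"ty": -0.001,"tz": 0.115,"turn": 0.4},{"tx": -0.002,"ty": -0.001,"tz": 0.115,"turn": 0.4},{"tx": -0.002,"ty": -0.001,"tz": 0.115,"turn": 0.4}], gripper=0.7)

```text
time_s: 2.78
eef_pos: [0.4441, -0.2727, 0.0854]
eef_rot: [0.001, 0.777, 0.629, 0.0]
wrist_force: [-0.0, -0.5, 0.0]
opening: 0.696
```

```bash
python3 -c "
from h import *
rel(.4427,-.2725,.016,77.9)
shot('wrist','w2')"
```

```text
t 2.78 pos [ 0.4441 -0.2727  0.0854] head 77.97 tilt 0.07 q [-0.78  0.19  1.84  0.    1.11 -2.14] open 0.696 F [-0.  -0.5  0. ]
tx -0.0001 ty -0.0015 tz 0.0694 turn 0.07 rows>=1.7
```

View pics/w2.png

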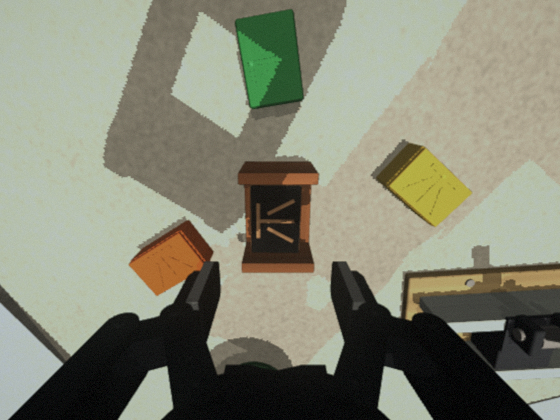

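Wrist view: rack centred at (278,217), block carving visible inside, nothing in the fingers' path (orange look-alike at (170,255) clears by roughly 20 mm).

Request:
move_arm(increments=[{"tx": 0,"ty": -0.001,"tz": 0.025,"turn": 0},{"tx": 0,"ty": -0.0015,"tz": 0.045,"turn": 0},{"tx": 0,"ty": -0.0015,"tz": 0.06,"turn": 0},{"tx": 0,"ty": -0.0015,"tz": 0.068,"turn": 0},{"tx": 0,"ty": -0.0015,"tz": 0.069,"turn": 0},{"tx": 0,"ty": -0.0015,"tz": 0.069,"turn": 0}], gripper=0.65)

```text
time_s: 3.33
eef_pos: [0.4428, -0.2732, 0.0162]
eef_rot: [0.001, 0.778, 0.629, 0.0]
wrist_force: [-0.2, 0.4, 0.9]
opening: 0.648
```

Request:
move_arm(increments=[{"tx": 0},{"tx": 0},{"tx": 0},{"tx": 0},{"tx": 0},{"tx": 0}], gripper=0.0)

```text
validation failed for argument at $.in...
```

Request:
move_arm(increments=[{"tx": 0,"ty": 0,"tz": 0,"turn": 0},{"tx": 0,"ty": 0,"tz": 0,"turn": 0},{"tx": 0,"ty": 0,"tz": 0,"turn": 0},{"tx": 0,"ty": 0,"tz": 0,"turn": 0},{"tx": 0,"ty": 0,"tz": 0,"turn": 0},{"tx": 0,"ty": 0,"tz": 0,"turn": 0}], gripper=0)

```text
time_s: 3.83
eef_pos: [0.4423, -0.2728, 0.0154]
eef_rot: [0.0, 0.778, 0.629, 0.0]
wrist_force: [-0.3, 0.2, -0.4]
opening: 0.002
```

```bash
python3 -c "
from h import *
shot('wrist','w3');shot('scene','s3')
rel(.4427,-.2725,.016,77.9)
a=cv2.imread('pics/s3.png');cv2.imwrite('pics/s3z.png',cv2.resize(a[90:250,150:350],None,fx=3.7,fy=3.7))"
```

```text
t 3.93 pos [ 0.4421 -0.2727  0.0152] head 77.92 tilt 0.0 q [-0.78  0.3   1.87 -0.    0.97 -2.14] open -0.005 F [-0.1 -0.6 -0.5]
tx 0.0004 ty 0.0005 tz -0.0008 turn 0.02 rows>=0.0
```

View pics/w3.png

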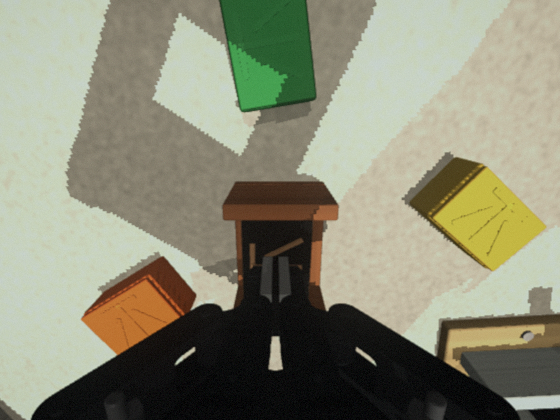

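View pics/s3z.png

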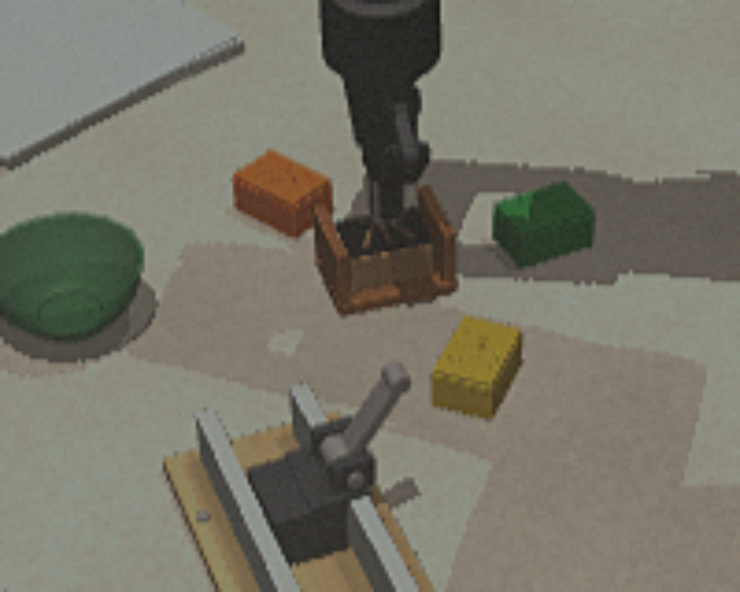

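```bash
python3 - <<'E'
from h import *
np.set_printoptions(suppress=True,precision=3)
s=load('w3');C=cloud(s)
for u,v in [(268,262),(284,262),(268,275),(268,290),(284,290),(275,245),(250,270),(280,212),(276,285),(268,257),(430,215),(275,100)]: print(u,v,C[v,u],s['d'][v,u])
s=load('s3');C=cloud(s)
for X,Y in [(370,190),(382,215),(390,225),(360,240),(430,210),(400,180)]:
    u=150+X/3.7;v=90+Y/3.7;print(X,Y,C[int(v),int(u)])
for n in ['w1','w2']:
    s=load(n);C=cloud(s);print(n,C[185,275],C[217,300],s['o'])
E
```

```text
268 262 [ 0.429 -0.275  0.061] 0.14911774
284 262 [ 0.431 -0.267  0.061] 0.14912215
268 275 [ 0.429 -0.274  0.073] 0.13769056
268 290 [ 0.429 -0.274  0.086] 0.12545057
284 290 [ 0.43  -0.267  0.086] 0.12567858
275 245 [ 0.429 -0.271  0.042] 0.16718903
250 270 [ 0.431 -0.284  0.062] 0.14972313
280 212 [ 0.407 -0.264  0.051] 0.15063104
276 285 [ 0.43  -0.271  0.081] 0.12985566
268 257 [ 0.429 -0.275  0.056] 0.15415898
430 215 [ 0.436 -0.177  0.027] 0.17642206
275 100 [ 0.353 -0.255  0.031] 0.15200193
370 190 [ 0.456 -0.275  0.077]
382 215 [ 0.453 -0.265  0.061]
390 225 [ 0.441 -0.278  0.042]
360 240 [ 0.468 -0.272  0.044]
430 210 [ 0.414 -0.269  0.05 ]
400 180 [ 0.452 -0.24   0.107]
w1 [ 0.442 -0.272  0.042] [ 0.484 -0.251  0.051] [ 0.361 -0.256  0.376]
w2 [ 0.415 -0.267  0.039] [ 0.444 -0.253  0.04 ] [ 0.36  -0.256  0.263]
```

```bash
python3 - <<'E'
from h import *
np.set_printoptions(suppress=True,precision=3)
for n in ['w1','w2','w3']:
    s=load(n);C=cloud(s)
    print(n)
    for v in range(250,300,3):
        for u in ([208,342] if n!='w3' else [268,284]): print(v,u,C[v,u]-s['o'],end=' ')
        print()
E
python3 - <<'E'
import sys;sys.path.insert(0,'.')
import cv2
a=cv2.imread('pics/w3.png');cv2.imwrite('pics/w3z.png',cv2.resize(a[170:350,200:350],None,fx=4,fy=3.3,interpolation=cv2.INTER_CUBIC))
E
```

```text
w1
250 208 [ 0.165 -0.132 -0.377] 250 342 [ 0.204  0.056 -0.377] 
253 208 [ 0.17  -0.134 -0.378] 253 342 [ 0.21   0.055 -0.379] 
256 208 [ 0.175 -0.135 -0.378] 256 342 [ 0.214  0.054 -0.378] 
259 208 [ 0.179 -0.136 -0.377] 259 342 [ 0.219  0.054 -0.377] 
262 208 [ 0.065 -0.048 -0.133] 262 342 [ 0.079  0.019 -0.133] 
265 208 [ 0.064 -0.047 -0.129] 265 342 [ 0.078  0.018 -0.129] 
268 208 [ 0.065 -0.047 -0.126] 268 342 [ 0.079  0.017 -0.127] 
271 208 [ 0.065 -0.046 -0.123] 271 342 [ 0.078  0.017 -0.123] 
274 208 [ 0.065 -0.045 -0.12 ] 274 342 [ 0.078  0.016 -0.12 ] 
277 208 [ 0.065 -0.045 -0.119] 277 342 [ 0.078  0.016 -0.119] 
280 208 [ 0.065 -0.045 -0.116] 280 342 [ 0.078  0.015 -0.117] 
283 208 [ 0.065 -0.044 -0.113] 283 342 [ 0.077  0.014 -0.113] 
286 208 [ 0.066 -0.044 -0.111] 286 342 [ 0.079  0.014 -0.113] 
289 208 [ 0.067 -0.044 -0.112] 289 342 [ 0.081  0.014 -0.113] 
292 208 [ 0.069 -0.045 -0.111] 292 342 [ 0.082  0.014 -0.112] 
295 208 [ 0.069 -0.044 -0.11 ] 295 342 [ 0.083  0.014 -0.112] 
298 208 [ 0.071 -0.045 -0.111] 298 342 [ 0.084  0.013 -0.111] 
w2
250 208 [ 0.111 -0.089 
[... 1420 characters left out ...]
-0.129] 
268 268 [ 0.07  -0.019 -0.126] 268 284 [ 0.073 -0.011 -0.127] 
271 268 [ 0.071 -0.019 -0.124] 271 284 [ 0.073 -0.011 -0.124] 
274 268 [ 0.071 -0.019 -0.12 ] 274 284 [ 0.072 -0.011 -0.121] 
277 268 [ 0.071 -0.019 -0.118] 277 284 [ 0.073 -0.011 -0.119] 
280 268 [ 0.071 -0.018 -0.115] 280 284 [ 0.072 -0.011 -0.115] 
283 268 [ 0.071 -0.019 -0.114] 283 284 [ 0.072 -0.011 -0.112] 
286 268 [ 0.071 -0.018 -0.11 ] 286 284 [ 0.072 -0.011 -0.111] 
289 268 [ 0.071 -0.018 -0.109] 289 284 [ 0.073 -0.012 -0.109] 
292 268 [ 0.071 -0.018 -0.107] 292 284 [ 0.072 -0.012 -0.106] 
295 268 [ 0.072 -0.018 -0.106] 295 284 [ 0.074 -0.012 -0.106] 
298 268 [ 0.07  -0.018 -0.1  ] 298 284 [ 0.072 -0.012 -0.101]
```

View pics/w3z.png

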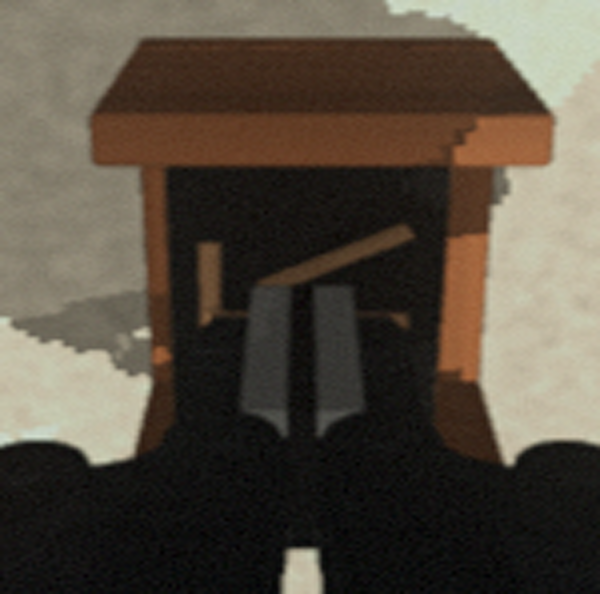

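The reported TCP is about 40 mm lower than the actual fingertips: the depth puts the shut tips at z≈0.055 with a TCP reading of 0.015. The fingers therefore closed in the air above the block, which has not moved. I'll use the measured tip offset (tip ≈ TCP + 0.04), open and go lower in steps while watching the force.

Request:
move_arm(increments=[{"tx": 0,"ty": 0,"tz": -0.002,"turn": 0},{"tx": 0,"ty": 0,"tz": -0.002,"turn": 0},{"tx": 0,"ty": 0,"tz": -0.002,"turn": 0},{"tx": 0,"ty": 0,"tz": -0.002,"turn": 0},{"tx": 0,"ty": 0,"tz": 0.005,"turn": 0},{"tx": 0,"ty": 0,"tz": 0.012,"turn": 0},{"tx": 0,"ty": 0,"tz": 0.02,"turn": 0},{"tx": 0,"ty": 0,"tz": 0.02,"turn": 0}], gripper=0.65)

```text
time_s: 4.6
eef_pos: [0.4408, -0.2715, -0.0071]
eef_rot: [-0.002, 0.778, 0.629, -0.0]
wrist_force: [-1.0, 0.8, 0.3]
opening: 0.648
```

```bash
python3 - <<'E'
from h import *
np.set_printoptions(suppress=True,precision=3)
rel(.4427,-.2725,-.026,77.9)
shot('wrist','w4');s=load('w4');C=cloud(s)
for v in range(255,285,4):
    print(v,[C[v,u] for u in (210,340)])
E
```

```text
t 4.6 pos [ 0.441 -0.272 -0.007] head 77.91 tilt 0.22 q [-0.78  0.34  1.88 -0.    0.93 -2.14] open 0.648 F [-1.   0.8  0.3]
tx -0.0007 ty 0.0021 tz 0.0189 turn 0.01 rows>=0.5
255 [array([ 0.436, -0.315, -0.001]), array([ 0.453, -0.232, -0.001])]
259 [array([ 0.438, -0.316, -0.001]), array([ 0.456, -0.232, -0.001])]
263 [array([ 0.421, -0.301,  0.041]), array([ 0.435, -0.238,  0.041])]
267 [array([ 0.422, -0.301,  0.044]), array([ 0.435, -0.239,  0.044])]
271 [array([ 0.422, -0.301,  0.047]), array([ 0.435, -0.239,  0.046])]
275 [array([ 0.422, -0.3  ,  0.051]), array([ 0.434, -0.24 ,  0.052])]
279 [array([ 0.422, -0.299,  0.055]), array([ 0.435, -0.241,  0.054])]
283 [array([ 0.422, -0.298,  0.058]), array([ 0.435, -0.241,  0.057])]
```

View pics/w4.png

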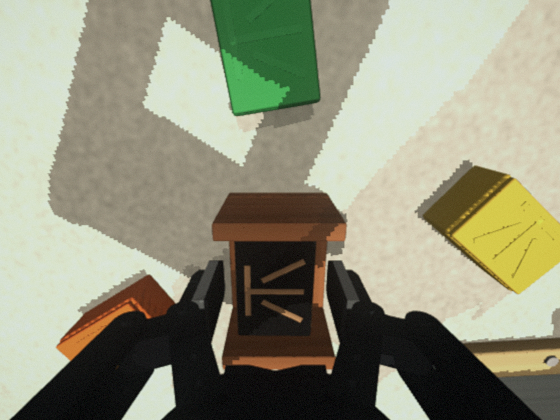

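Request:
move_arm(increments=[{"tx": 0,"ty": 0.001,"tz": 0.008,"turn": 0},{"tx": 0,"ty": 0.001,"tz": 0.015,"turn": 0},{"tx": 0,"ty": 0.001,"tz": 0.02,"turn": 0},{"tx": 0,"ty": 0.001,"tz": 0.022,"turn": 0},{"tx": 0,"ty": 0.001,"tz": 0.022,"turn": 0},{"tx": 0,"ty": 0.001,"tz": 0.022,"turn": 0}], gripper=0.65)

```text
time_s: 5.15
eef_pos: [0.4431, -0.2729, -0.027]
eef_rot: [-0.0, 0.778, 0.629, -0.0]
wrist_force: [-0.2, 0.6, 0.5]
opening: 0.648
```

Request:
move_arm(increments=[{"tx": 0,"ty": 0,"tz": 0,"turn": 0},{"tx": 0,"ty": 0,"tz": 0,"turn": 0},{"tx": 0,"ty": 0,"tz": 0,"turn": 0},{"tx": 0,"ty": 0,"tz": 0,"turn": 0},{"tx": 0,"ty": 0,"tz": 0,"turn": 0}], gripper=0)

```text
time_s: 5.57
eef_pos: [0.4436, -0.2734, -0.0263]
eef_rot: [0.001, 0.778, 0.629, 0.0]
wrist_force: [-0.6, -0.4, 3.8]
opening: 0.481
```

Request:
move_arm(increments=[{"tx": 0,"ty": 0,"tz": -0.01,"turn": 0},{"tx": 0,"ty": 0,"tz": -0.03,"turn": 0},{"tx": 0,"ty": 0,"tz": -0.06,"turn": 0},{"tx": 0,"ty": 0,"tz": -0.09,"turn": 0},{"tx": 0,"ty": 0,"tz": -0.105,"turn": 0},{"tx": 0,"ty": 0,"tz": -0.11,"turn": 0},{"tx": 0,"ty": 0,"tz": -0.11,"turn": 0}], gripper=0)

```text
time_s: 6.15
eef_pos: [0.4439, -0.2736, 0.0848]
eef_rot: [0.002, 0.778, 0.629, 0.0]
wrist_force: [-0.1, 0.2, 0.2]
opening: 0.485
```

```bash
python3 -c "
from h import *
rel(.42,.05,.08,-7.75)
shot('wrist','w5')"
```

```text
t 6.15 pos [ 0.4439 -0.2736  0.0848] head 77.92 tilt 0.17 q [-0.78  0.19  1.84  0.    1.11 -2.14] open 0.485 F [-0.1  0.2  0.2]
tx 0.3115 ty -0.0911 tz 0.0041 turn 85.67 rows>=12.0
```

View pics/w5.png

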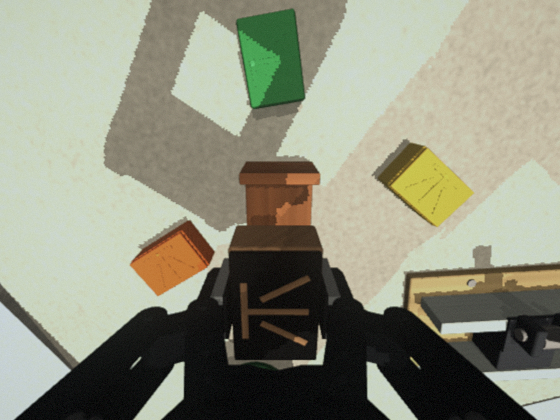

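Block held flat between the fingers at (275,290), rack empty behind it.

Request:
move_arm(increments=[{"tx": 0.015,"ty": -0.005,"tz": 0.002,"turn": 4},{"tx": 0.04,"ty": -0.012,"tz": 0.002,"turn": 10},{"tx": 0.07,"ty": -0.021,"tz": 0.003,"turn": 16},{"tx": 0.1,"ty": -0.03,"tz": 0.003,"turn": 23},{"tx": 0.13,"ty": -0.038,"tz": 0.004,"turn": 30},{"tx": 0.16,"ty": -0.047,"tz": 0.004,"turn": 37},{"tx": 0.19,"ty": -0.056,"tz": 0.004,"turn": 44},{"tx": 0.22,"ty": -0.065,"tz": 0.004,"turn": 51},{"tx": 0.25,"ty": -0.074,"tz": 0.004,"turn": 58},{"tx": 0.28,"ty": -0.083,"tz": 0.004,"turn": 65},{"tx": 0.3,"ty": -0.088,"tz": 0.004,"turn": 72},{"tx": 0.309,"ty": -0.091,"tz": 0.004,"turn": 79},{"tx": 0.3115,"ty": -0.091,"tz": 0.004,"turn": 84},{"tx": 0.3115,"ty": -0.091,"tz": 0.004,"turn": 85.7},{"tx": 0.3115,"ty": -0.091,"tz": 0.004,"turn": 85.7},{"tx": 0.3115,"ty": -0.091,"tz": 0.004,"turn": 85.7}], gripper=0)

```text
time_s: 7.53
eef_pos: [0.4181, 0.0509, 0.0778]
eef_rot: [-0.0, 0.998, -0.067, -0.001]
wrist_force: [0.5, -0.1, -0.7]
opening: 0.478
```

```bash
python3 -c "
from h import *
rel(.42,.05,-.037,-7.75)
shot('wrist','w6');shot('top','t6')"
```

```text
t 7.53 pos [0.4181 0.0509 0.0778] head -7.7 tilt 0.17 q [-0.16 -0.02  2.08 -0.    1.08 -0.03] open 0.478 F [ 0.5 -0.1 -0.7]
tx 0.0024 ty 0.0007 tz 0.1148 turn 0.05 rows>=2.8
```

View pics/w6.png

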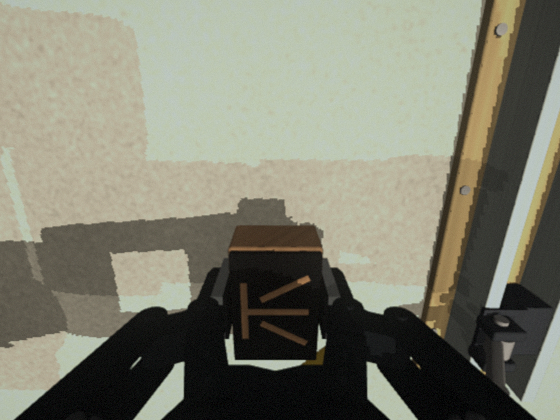

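```bash
python3 - <<'E'
from h import *
np.set_printoptions(suppress=True,precision=4)
s=load('w6')
print(s['A'])
for a,b,z in [((487,0),(430,320),.012),((548,60),(505,285),.052)]:
    p=onz(s,*a,z);q=onz(s,*b,z);d=p-q;print(p,q,np.degrees(np.arctan2(d[1],d[0])))
a=s['p'][:,:,::-1];cv2.imwrite('pics/w6z.png',cv2.resize(a[0:400,400:560],None,fx=3,fy=1.5))
E
```

```text
[[ 0.991   0.1246  0.0483]
 [-0.1335  0.9365  0.3242]
 [-0.0048 -0.3278  0.9447]]
[0.5847 0.1863 0.012 ] [ 0.5555 -0.0858  0.012 ] 83.8722813641722
[0.5998 0.1403 0.052 ] [ 0.593  -0.0228  0.052 ] 87.61235331626392
```

View pics/w6z.png

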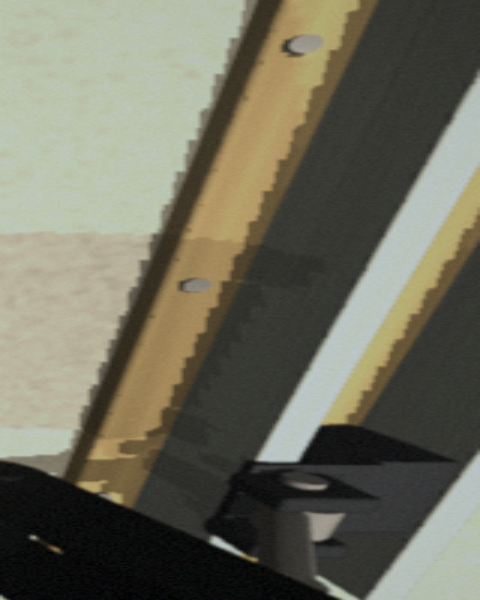

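Request:
move_arm(increments=[{"tx": 0.001,"ty": 0,"tz": 0.02,"turn": 0},{"tx": 0.001,"ty": 0,"tz": 0.05,"turn": 0},{"tx": 0.001,"ty": 0,"tz": 0.08,"turn": 0},{"tx": 0.001,"ty": 0,"tz": 0.098,"turn": 0},{"tx": 0.001,"ty": 0,"tz": 0.107,"turn": 0},{"tx": 0.001,"ty": 0,"tz": 0.107,"turn": 0},{"tx": 0.001,"ty": 0,"tz": 0.107,"turn": 0}], gripper=0)

```text
time_s: 8.22
eef_pos: [0.4204, 0.0504, -0.0277]
eef_rot: [-0.0, 0.998, -0.068, -0.0]
wrist_force: [0.7, 0.6, -0.4]
opening: 0.479
```

```bash
python3 -c "
from h import *
np.set_printoptions(suppress=True,precision=4)
rel(.42,.05,-.037,-7.75)
shot('scene','s7');shot('wrist','w7')
rel(.42,.05,-.037,-7.75)
s=load('w7');C=cloud(s);print(C[240:252:2,275],C[300,300])
a=cv2.imread('pics/s7.png');cv2.imwrite('pics/s7z.png',cv2.resize(a[150:330,230:430],None,fx=3.7,fy=3.3))"
```

```text
t 8.22 pos [ 0.4204  0.0504 -0.0277] head -7.79 tilt 0.04 q [-0.16  0.21  2.12 -0.    0.82 -0.03] open 0.479 F [ 0.7  0.6 -0.4]
tx -0.0003 ty 0.0004 tz 0.0093 turn -0.04 rows>=0.2
t 8.32 pos [ 0.4217  0.0503 -0.0266] head -7.78 tilt 0.13 q [-0.16  0.21  2.12  0.    0.82 -0.03] open 0.483 F [0.2 0.2 0.3]
tx -0.0016 ty 0.0005 tz 0.0104 turn -0.03 rows>=0.3
[[0.4234 0.0782 0.0302]
 [0.4233 0.0774 0.0305]
 [0.4233 0.0774 0.0326]
 [0.4233 0.0774 0.0346]
 [0.4232 0.0772 0.0362]
 [0.4231 0.0764 0.0364]] [0.4311 0.0519 0.0399]
```

View pics/s7z.png

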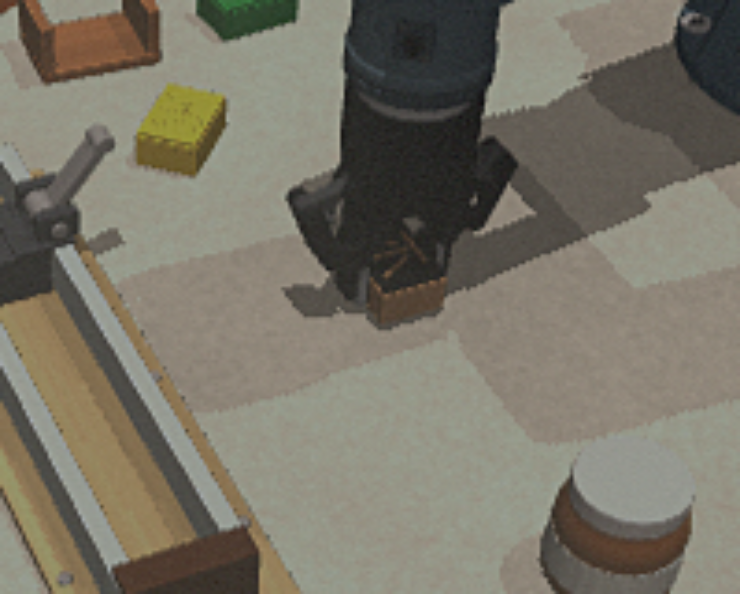

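Block hangs about 7 mm above the bench (top face at z≈0.039).

Request:
move_arm(increments=[{"tx": 0,"ty": 0,"tz": 0.002,"turn": 0},{"tx": 0,"ty": 0,"tz": 0.004,"turn": 0},{"tx": 0,"ty": 0,"tz": 0.006,"turn": 0},{"tx": 0,"ty": 0,"tz": 0.007,"turn": 0},{"tx": 0,"ty": 0,"tz": 0.007,"turn": 0}], gripper=0)

```text
time_s: 8.73
eef_pos: [0.4202, 0.0506, -0.0349]
eef_rot: [-0.0, 0.998, -0.068, -0.0]
wrist_force: [1.0, 0.3, -0.6]
opening: 0.479
```

Request:
move_arm(increments=[{"tx": 0,"ty": 0,"tz": 0.001,"turn": 0},{"tx": 0,"ty": 0,"tz": 0.0015,"turn": 0},{"tx": 0,"ty": 0,"tz": 0.0015,"turn": 0}], gripper=0)

```text
time_s: 8.98
eef_pos: [0.4204, 0.0506, -0.0363]
eef_rot: [-0.0, 0.998, -0.068, -0.0]
wrist_force: [1.0, 0.3, -0.9]
opening: 0.478
```

Request:
move_arm(increments=[{"tx": 0,"ty": 0,"tz": 0.001,"turn": 0},{"tx": 0,"ty": 0,"tz": 0.002,"turn": 0},{"tx": 0,"ty": 0,"tz": 0.002,"turn": 0}], gripper=0)

```text
time_s: 9.23
eef_pos: [0.4204, 0.0506, -0.0364]
eef_rot: [0.0, 0.998, -0.068, -0.001]
wrist_force: [-13.6, 0.5, 33.7]
opening: 0.477
```

```bash
python3 -c "
from h import *
np.set_printoptions(suppress=True,precision=4)
rel(.42,.05,-.037,-7.75)
shot('wrist','w8')
s=load('w8');C=cloud(s);print(np.median(C[270:330,258:300,2]))"
```

```text
t 9.23 pos [ 0.4204  0.0506 -0.0364] head -7.76 tilt 0.08 q [-0.16  0.23  2.12 -0.    0.8  -0.03] open 0.477 F [-13.6   0.5  33.7]
tx -0.0003 ty 0.0006 tz 0.0006 turn -0.01 rows>=0.0
0.031261938127759875
```

Request:
move_arm(increments=[{"tx": 0,"ty": 0,"tz": -0.0015,"turn": 0},{"tx": 0,"ty": 0,"tz": -0.0015,"turn": 0},{"tx": 0,"ty": 0,"tz": -0.0015,"turn": 0}], gripper=0)

```text
time_s: 9.53
eef_pos: [0.4209, 0.0505, -0.0363]
eef_rot: [0.0, 0.998, -0.068, 0.0]
wrist_force: [-1.7, 0.4, 9.4]
opening: 0.479
```

Request:
move_arm(increments=[{"tx": 0,"ty": 0,"tz": -0.0015,"turn": 0},{"tx": 0,"ty": 0,"tz": -0.0015,"turn": 0},{"tx": 0,"ty": 0,"tz": -0.0015,"turn": 0},{"tx": 0,"ty": 0,"tz": -0.0015,"turn": 0},{"tx": 0,"ty": 0,"tz": -0.0015,"turn": 0}], gripper=0.7)

```text
time_s: 9.95
eef_pos: [0.4202, 0.0506, -0.0355]
eef_rot: [-0.0, 0.998, -0.068, -0.0]
wrist_force: [-1.0, 0.2, 0.1]
opening: 0.699
```

Request:
move_arm(increments=[{"tx": 0,"ty": 0,"tz": -0.01,"turn": 0},{"tx": 0,"ty": 0,"tz": -0.03,"turn": 0},{"tx": 0,"ty": 0,"tz": -0.06,"turn": 0},{"tx": 0,"ty": 0,"tz": -0.09,"turn": -7},{"tx": 0,"ty": 0,"tz": -0.11,"turn": -14},{"tx": 0,"ty": 0,"tz": -0.125,"turn": -21},{"tx": 0,"ty": 0,"tz": -0.13,"turn": -28},{"tx": 0,"ty": 0,"tz": -0.13,"turn": -35},{"tx": 0,"ty": 0,"tz": -0.13,"turn": -42},{"tx": 0,"ty": 0,"tz": -0.13,"turn": -49},{"tx": 0,"ty": 0,"tz": -0.13,"turn": -56},{"tx": 0,"ty": 0,"tz": -0.13,"turn": -63},{"tx": 0,"ty": 0,"tz": -0.13,"turn": -70},{"tx": 0,"ty": 0,"tz": -0.13,"turn": -77},{"tx": 0,"ty": 0,"tz": -0.13,"turn": -84},{"tx": 0,"ty": 0,"tz": -0.13,"turn": -89},{"tx": 0,"ty": 0,"tz": -0.13,"turn": -90},{"tx": 0,"ty": 0,"tz": -0.13,"turn": -90},{"tx": 0,"ty": 0,"tz": -0.13,"turn": -90}], gripper=1)

```text
time_s: 11.53
eef_pos: [0.4204, 0.0506, 0.095]
eef_rot: [0.0, 0.754, 0.657, 0.0]
wrist_force: [0.5, 0.1, 0.4]
opening: 1.001
```

```bash
python3 -c "
from h import *
np.set_printoptions(suppress=True,precision=4)
rel(.42,.05,-.037,82.25)
shot('wrist','w9');shot('top','t9');shot('scene','s9')
s=load('w9')
a=cv2.imread('pics/w9.png');cv2.imwrite('pics/w9z.png',cv2.resize(a[180:300,200:360],None,fx=5,fy=5,interpolation=cv2.INTER_CUBIC))"
```

```text
t 11.53 pos [0.4204 0.0506 0.095 ] head 82.07 tilt 0.02 q [-0.16 -0.04  2.07 -0.    1.12 -1.59] open 1.001 F [0.5 0.1 0.4]
tx -0.0006 ty -0.0003 tz 0.1320 turn -0.18 rows>=3.2
```

View pics/w9.png

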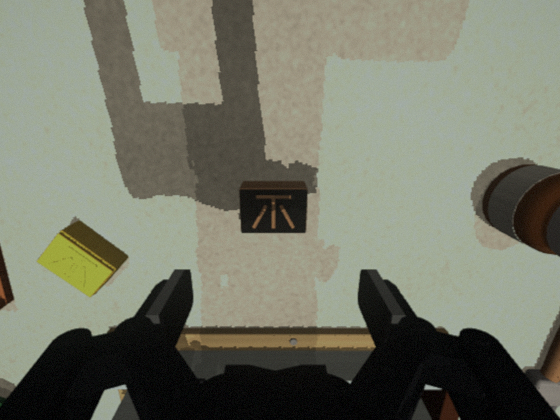

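View pics/w9z.png

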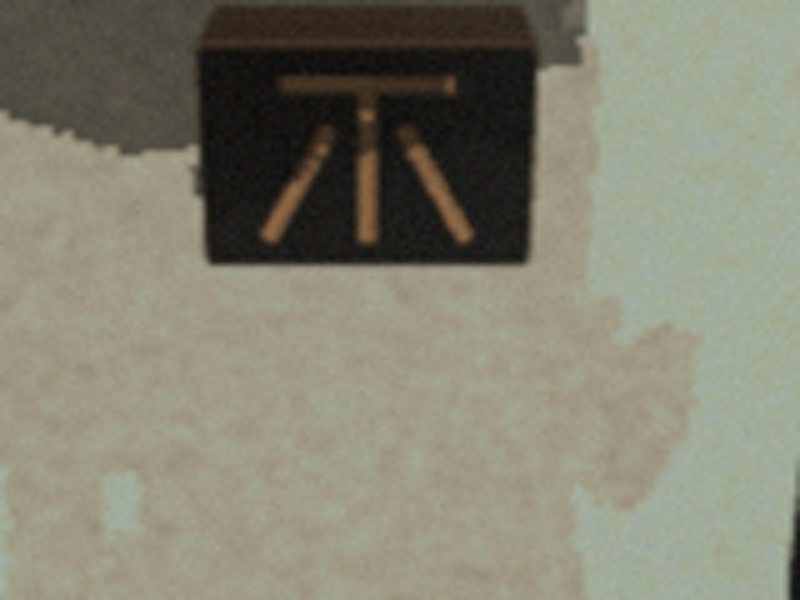

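Block stands flat on the bench, carved face up, corners at about (240,189)–(306,233), free of the gripper.

```bash
python3 - <<'E'
from h import *
np.set_printoptions(suppress=True,precision=4)
s=load('w9')
f=lambda X,Y,z:onz(s,200+(X+.5)/5-.5,180+(Y+.5)/5-.5,z)[:2]
q=np.array([f(200,47,.032),f(537,45,.032),f(528,264,.032),f(208,264,.032)]);print(q,q.mean(0))
for i in range(4): d=q[i]-q[(i+1)%4];print(np.linalg.norm(d),np.degrees(np.arctan2(d[1],d[0]))%180)
rel(*q.mean(0),-.02,82.2)
E
```

```text
[[0.3939 0.0231]
 [0.4014 0.0798]
 [0.4413 0.0741]
 [0.4335 0.0174]] [0.4175 0.0486]
0.05720751600166396 82.45159876709408
0.040347128143869045 171.857094404733
0.057186667029745064 82.10174915015841
0.03999774253187613 171.88329551253221
t 11.68 pos [0.4204 0.0505 0.0948] head 82.14 tilt 0.01 q [-0.16 -0.04  2.07 -0.    1.12 -1.6 ] open 1.002 F [-0.6  0.1 -0.1]
tx -0.0023 ty -0.0026 tz 0.1148 turn -0.06 rows>=2.8
```

Request:
move_arm(increments=[{"tx": -0.002,"ty": -0.001,"tz": 0.03,"turn": 0},{"tx": -0.002,"ty": -0.001,"tz": 0.07,"turn": 0},{"tx": -0.002,"ty": -0.001,"tz": 0.1,"turn": 0},{"tx": -0.002,"ty": -0.001,"tz": 0.12,"turn": 0},{"tx": -0.002,"ty": -0.001,"tz": 0.13,"turn": 0},{"tx": -0.002,"ty": -0.001,"tz": 0.131,"turn": 0},{"tx": -0.002,"ty": -0.001,"tz": 0.131,"turn": 0}], gripper=0.95)

```text
time_s: 12.27
eef_pos: [0.4192, 0.0487, -0.0362]
eef_rot: [-0.0, 0.754, 0.657, -0.0]
wrist_force: [0.9, -0.4, 1.3]
opening: 0.949
```

```bash
python3 -c "
from h import *
rel(.419,.0486,-.037,82.2)
shot('wrist','w10')"
```

```text
t 12.27 pos [ 0.4192  0.0487 -0.0362] head 82.2 tilt 0.03 q [-0.17  0.23  2.12 -0.    0.79 -1.6 ] open 0.949 F [ 0.9 -0.4  1.3]
tx -0.0001 ty -0.0002 tz 0.0008 turn -0.00 rows>=0.0
```

View pics/w10.png

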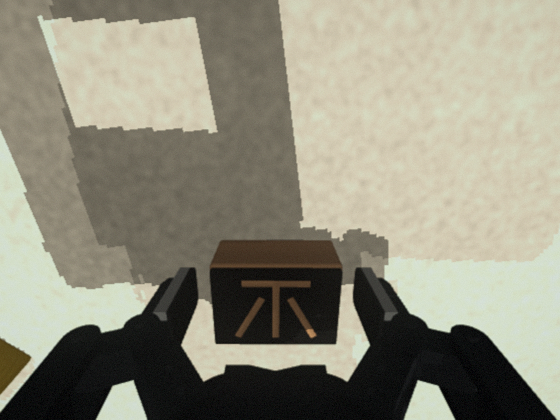

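Block lies centred between the open fingers, ends facing the pads. Closing.

Request:
move_arm(increments=[{"tx": 0,"ty": 0,"tz": 0,"turn": 0},{"tx": 0,"ty": 0,"tz": 0,"turn": 0},{"tx": 0,"ty": 0,"tz": 0,"turn": 0},{"tx": 0,"ty": 0,"tz": 0,"turn": 0},{"tx": 0,"ty": 0,"tz": 0,"turn": 0}], gripper=0)

```text
time_s: 12.73
eef_pos: [0.4208, 0.0485, -0.0346]
eef_rot: [0.001, 0.753, 0.658, 0.001]
wrist_force: [-0.7, 0.6, 6.3]
opening: 0.69
```

Request:
move_arm(increments=[{"tx": 0,"ty": 0,"tz": -0.01,"turn": 0},{"tx": 0,"ty": 0,"tz": -0.03,"turn": 0},{"tx": 0,"ty": 0,"tz": -0.06,"turn": 0},{"tx": 0,"ty": 0,"tz": -0.09,"turn": 0},{"tx": 0,"ty": 0,"tz": -0.115,"turn": 0},{"tx": 0,"ty": 0,"tz": -0.125,"turn": 0},{"tx": 0,"ty": 0,"tz": -0.13,"turn": 0},{"tx": 0,"ty": 0,"tz": -0.13,"turn": 0}], gripper=0)

```text
time_s: 13.4
eef_pos: [0.4197, 0.0486, 0.0947]
eef_rot: [0.001, 0.753, 0.658, 0.001]
wrist_force: [-0.6, 0.3, -1.1]
opening: 0.691
```

```bash
python3 -c "
from h import *
rel(.52,.06,.1,82.2)
shot('wrist','w11')"
```

```text
t 13.4 pos [0.4197 0.0486 0.0947] head 82.22 tilt 0.14 q [-0.17 -0.05  2.07 -0.    1.12 -1.6 ] open 0.691 F [-0.6  0.3 -1.1]
tx 0.0248 ty 0.0978 tz -0.0051 turn 0.02 rows>=2.4
```

View pics/w11.png

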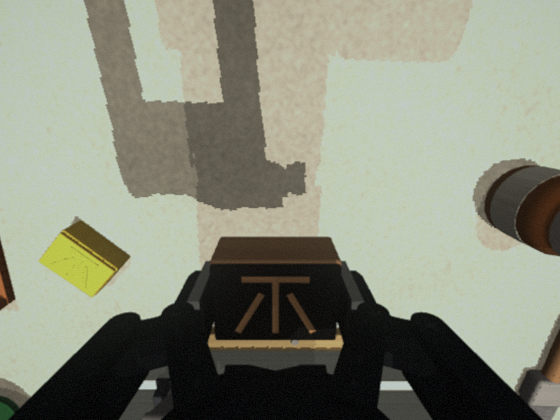

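Request:
move_arm(increments=[{"tx": 0.002,"ty": 0.01,"tz": -0.002,"turn": 0},{"tx": 0.008,"ty": 0.035,"tz": -0.006,"turn": 0},{"tx": 0.015,"ty": 0.07,"tz": -0.01,"turn": 0},{"tx": 0.022,"ty": 0.105,"tz": -0.015,"turn": 0},{"tx": 0.03,"ty": 0.14,"tz": -0.015,"turn": 0},{"tx": 0.036,"ty": 0.175,"tz": -0.015,"turn": 0},{"tx": 0.042,"ty": 0.21,"tz": -0.015,"turn": 0},{"tx": 0.046,"ty": 0.245,"tz": -0.015,"turn": 0},{"tx": 0.05,"ty": 0.265,"tz": -0.015,"turn": 0},{"tx": 0.05,"ty": 0.275,"tz": -0.015,"turn": 0},{"tx": 0.05,"ty": 0.275,"tz": -0.015,"turn": 0},{"tx": 0.05,"ty": 0.275,"tz": -0.015,"turn": 0}], gripper=0)

```text
time_s: 14.45
eef_pos: [0.6967, 0.061, 0.1054]
eef_rot: [-0.002, 0.754, 0.657, -0.002]
wrist_force: [-0.9, -0.7, -0.8]
opening: 0.691
```

```bash
python3 -c "
from h import *
rel(.64,.07,.1,82.2)
shot('wrist','w12')"
```

```text
t 14.45 pos [0.6967 0.061  0.1054] head 82.21 tilt 0.28 q [-0.08  0.53  1.33 -0.    1.28 -1.52] open 0.691 F [-0.9 -0.7 -0.8]
tx 0.0013 ty -0.0574 tz 0.0057 turn 0.01 rows>=1.4
```

View pics/w12.png

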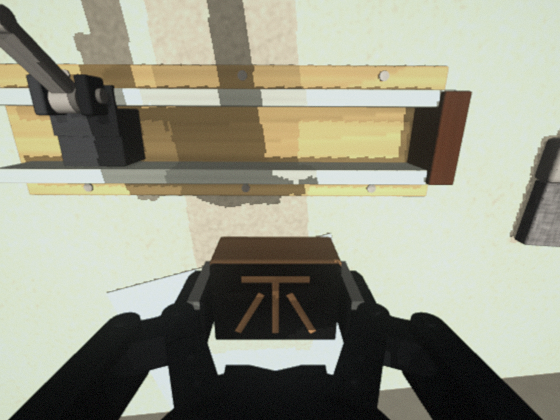

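```bash
python3 -c "
import cv2
a=cv2.imread('pics/w12.png')
cv2.imwrite('pics/w12a.png',cv2.resize(a[50:210,0:240],None,fx=3.3,fy=3.3,interpolation=cv2.INTER_CUBIC))
cv2.imwrite('pics/w12b.png',cv2.resize(a[50:210,240:480],None,fx=3.3,fy=3.3,interpolation=cv2.INTER_CUBIC))"
```

```text
(no output)
```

View pics/w12a.png

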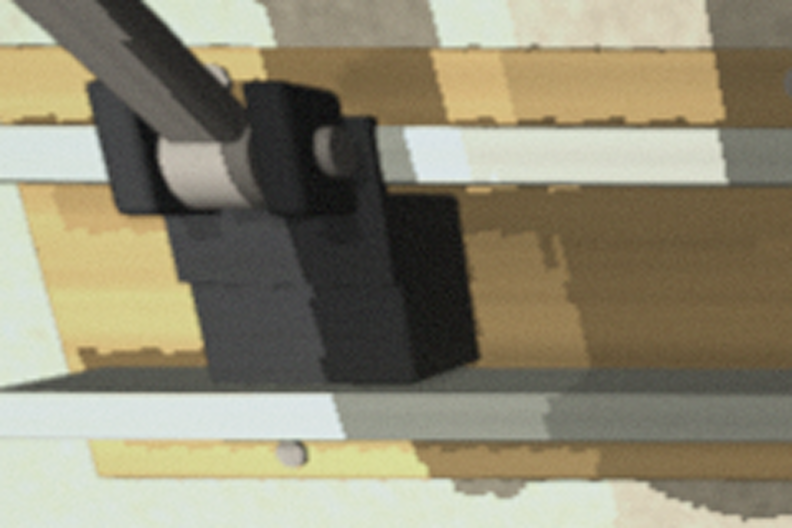

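View pics/w12b.png

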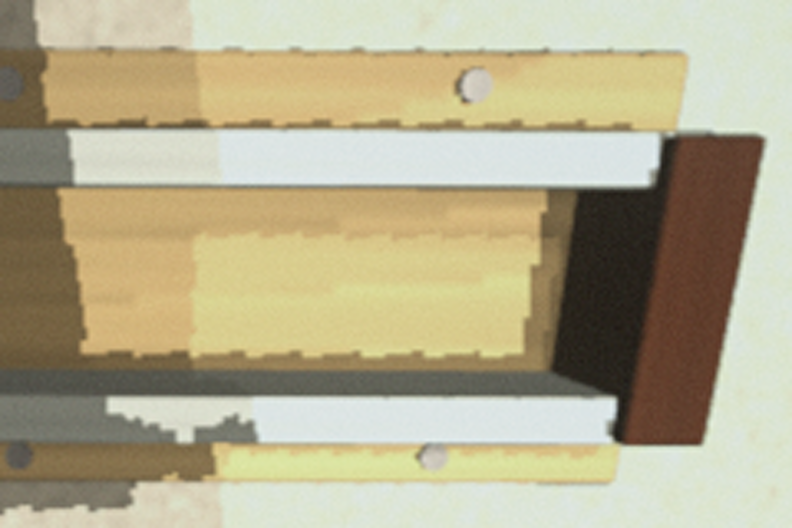

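```bash
cat > m2.py <<'E'
from h import *
np.set_printoptions(suppress=True,precision=4)
s=load('w12');C=cloud(s)
a=lambda X,Y,z:onz(s,(X+.5)/3.3-.5,50+(Y+.5)/3.3-.5,z)[:2]
b=lambda X,Y,z:onz(s,240+(X+.5)/3.3-.5,50+(Y+.5)/3.3-.5,z)[:2]
def ln(p,q):
    d=q-p;print(p,q,'ang',np.degrees(np.arctan2(d[1],d[0]))); return p,q
print('near in');n1,n2=ln(a(450,184,.052),b(650,188,.052))
print('far in');f1,f2=ln(a(60,391,.052),b(610,397,.052))
print('near out');ln(a(420,126,.052),b(655,132,.052)); print('far out');ln(a(0,438,.052),b(610,443,.052))
print('endtop',b(665,135,.058),b(620,443,.058),'foot',b(577,195,.012),b(553,368,.012))
print('stoptop',a(385,200,.052),a(415,382,.052),'foot',a(457,195,.012),a(478,358,.012),'rear',a(175,215,.052),a(212,378,.052))
u=(n2-n1)+(f2-f1);u/=np.linalg.norm(u);th=np.degrees(np.arctan2(u[1],u[0]));nx=np.array([u[1],-u[0]])
print('th',th,'gap',(f1-n1)@nx,(f2-n2)@nx)
mid=((n1@nx)+(f1@nx)+(n2@nx)+(f2@nx))/4; print('mid n',mid,'end y',b(577,195,.012)@u,b(553,368,.012)@u,b(665,135,.058)@u,b(620,443,.058)@u)
print('stop y',a(385,200,.052)@u,a(415,382,.052)@u,a(457,195,.012)@u,a(478,358,.012)@u)
# held block
zt=np.median(C[285:325,255:295,2]);print('block top z',zt)
for q in ([(208,264),(344,264),(336,339),(216,339)],):
    Q=np.array([onz(s,*c,zt)[:2] for c in q]);print(Q,Q.mean(0),'n,y',Q.mean(0)@nx,Q.mean(0)@u)
    d=Q[1]-Q[0];print(np.linalg.norm(d),np.degrees(np.arctan2(d[1],d[0])));d=Q[2]-Q[3];print(np.linalg.norm(d),np.degrees(np.arctan2(d[1],d[0])));d=Q[2]-Q[1];print(np.linalg.norm(d))
t=np.array([.6967,.061]);print('tcp n,y',t@nx,t@u,nx,u)
E
python3 m2.py; python3 -c "
import cv2
a=cv2.imread('pics/w12.png');cv2.imwrite('pics/w12c.png',cv2.resize(a[225:350,190:360],None,fx=4.5,fy=4.5,interpolation=cv2.INTER_CUBIC))"
```

```text
near in
[ 0.594  -0.0304] [0.6252 0.1916] ang 82.01392279629422
far in
[ 0.6269 -0.1372] [0.6722 0.184 ] ang 81.97760188350426
near out
[ 0.5814 -0.0335] [0.6134 0.1922] ang 81.92074724643567
far out
[ 0.636  -0.1566] [0.6837 0.1843] ang 82.02758991179776
endtop [0.6143 0.1913] [0.6822 0.1837] foot [0.6265 0.1931] [0.6721 0.1872]
stoptop [ 0.5953 -0.046 ] [ 0.6364 -0.0516] foot [ 0.5938 -0.047 ] [ 0.6364 -0.0534] rear [ 0.592  -0.0944] [ 0.6289 -0.0997]
th 81.9924452928245 gap 0.047474280623105804 0.047642333544043514
mid n 0.6161910177406862 end y 0.27853765933539576 0.27901618625095187 0.2749890066604959 0.27696918749780153
stop y 0.03739973229327554 0.03757093031143627 0.036214397040956234 0.035793659987482615
block top z 0.17108525603507257
[[0.6703 0.0345]
 [0.6783 0.0929]
 [0.7181 0.0867]
 [0.7104 0.0299]] [0.6943 0.061 ] n,y 0.6790340346480439 0.15712449785633745
0.058930728524000595 82.24328519112052
0.05731117091152355 82.25068399678686
0.04031863020085169
tcp n,y 0.681409448695832 0.15745809991245988 [ 0.9902 -0.1393] [0.1393 0.9902]
```

View pics/w12c.png

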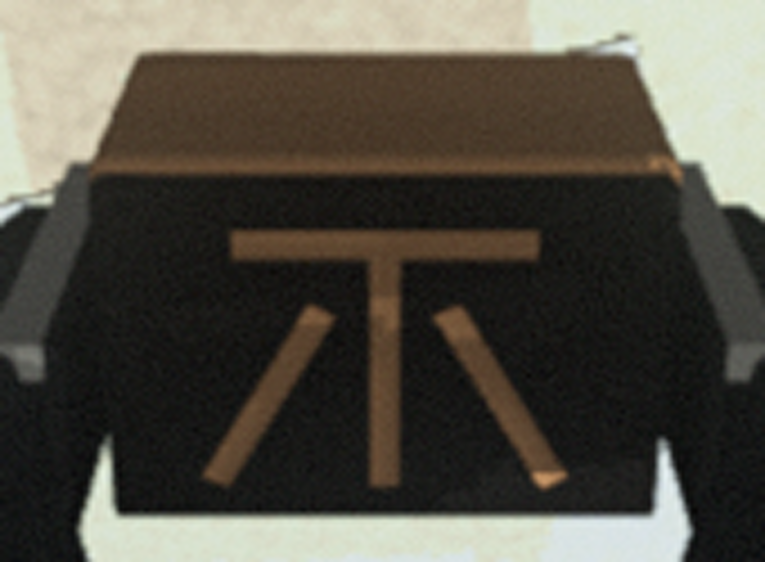

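```bash
python3 -c "
from h import *
rel(.6403,.1119,.06,82.0)"
```

```text
t 14.5 pos [0.6964 0.0611 0.1061] head 82.21 tilt 0.25 q [-0.08  0.53  1.33 -0.    1.28 -1.52] open 0.692 F [-0.2 -0.4 -1.6]
tx 0.0427 ty -0.0623 tz 0.0464 turn 0.21 rows>=2.1
```

Request:
move_arm(increments=[{"tx": 0.01,"ty": -0.015,"tz": 0,"turn": 0.2},{"tx": 0.025,"ty": -0.035,"tz": 0,"turn": 0.2},{"tx": 0.037,"ty": -0.052,"tz": 0.01,"turn": 0.2},{"tx": 0.042,"ty": -0.061,"tz": 0.025,"turn": 0.2},{"tx": 0.043,"ty": -0.062,"tz": 0.04,"turn": 0.2},{"tx": 0.043,"ty": -0.062,"tz": 0.052,"turn": 0.2},{"tx": 0.043,"ty": -0.062,"tz": 0.055,"turn": 0.2},{"tx": 0.043,"ty": -0.062,"tz": 0.055,"turn": 0.2},{"tx": 0.043,"ty": -0.062,"tz": 0.055,"turn": 0.2}], gripper=0)

```text
time_s: 15.25
eef_pos: [0.643, 0.1116, 0.054]
eef_rot: [0.0, 0.755, 0.656, 0.0]
wrist_force: [-0.1, 0.2, -1.0]
opening: 0.691
```

```bash
python3 -c "
from h import *
rel(.6403,.1119,.015,82.0)
shot('wrist','w13');shot('scene','s13')
rel(.6403,.1119,.015,82.0)
a=cv2.imread('pics/s13.png');cv2.imwrite('pics/s13z.png',cv2.resize(a[190:360,180:340],None,fx=4.5,fy=3.5))"
```

```text
t 15.25 pos [0.643  0.1116 0.054 ] head 81.99 tilt 0.02 q [-0.01  0.5   1.5  -0.    1.15 -1.44] open 0.691 F [-0.1  0.2 -1. ]
tx -0.0001 ty -0.0028 tz 0.0390 turn -0.01 rows>=0.9
t 15.35 pos [0.6437 0.1116 0.0548] head 81.99 tilt 0.11 q [-0.01  0.49  1.5  -0.    1.15 -1.44] open 0.691 F [ 0.   0.3 -0.9]
tx -0.0002 ty -0.0035 tz 0.0398 turn -0.01 rows>=1.0
```

View pics/w13.png

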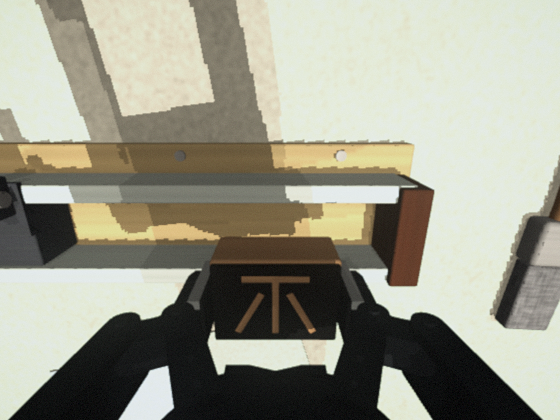

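View pics/s13z.png

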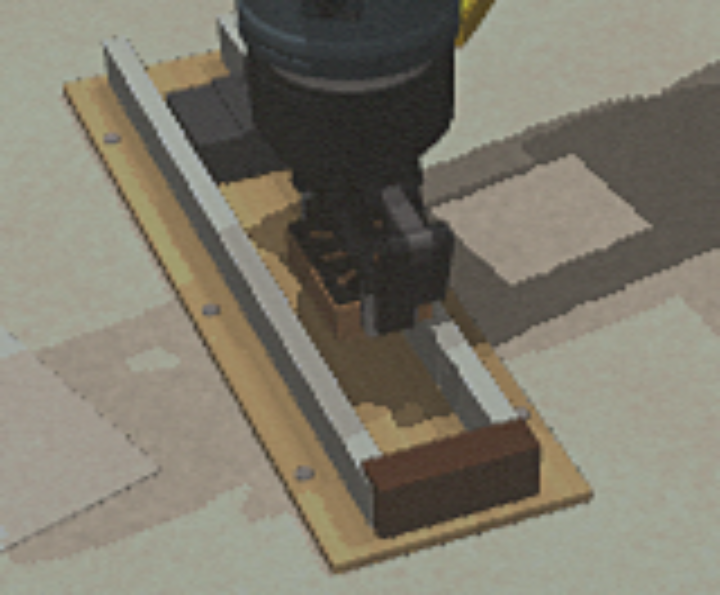

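```bash
python3 -c "
import cv2
a=cv2.imread('pics/w13.png')
cv2.imwrite('pics/w13a.png',cv2.resize(a[165:345,40:440],None,fx=2,fy=3.3,interpolation=cv2.INTER_CUBIC))"
```

```text
(no output)
```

View pics/w13a.png

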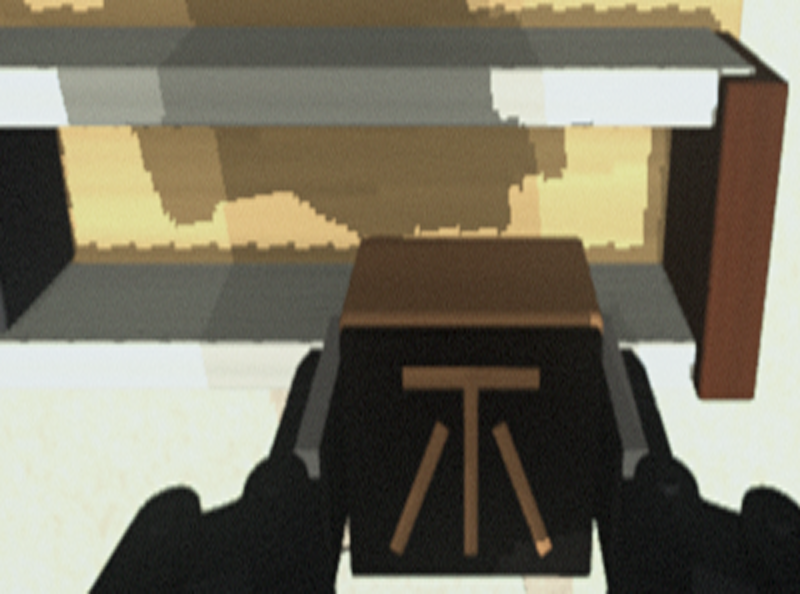

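```bash
cat > m3.py <<'E'
from h import *
np.set_printoptions(suppress=True,precision=4)
s=load('w13');C=cloud(s)
a=lambda X,Y,z:onz(s,40+(X+.5)/2-.5,165+(Y+.5)/3.3-.5,z)[:2]
th=np.radians(82);u=np.array([np.cos(th),np.sin(th)]);nx=np.array([u[1],-u[0]])
for nm,p in dict(near=[(20,125),(700,128)],far=[(100,340),(650,343)]).items(): print(nm,[a(*c,.052)@nx for c in p])
zt=np.median(C[285:325,255:295,2]);print(zt)
print('top',[a(*c,zt)@nx for c in [(340,325),(605,328),(352,576),(590,575)]],[a(*c,zt)@u for c in [(340,325),(605,328),(352,576),(590,575)]])
print('bot near',[a(*c,zt-.032)@nx for c in [(362,237),(583,238)]])
print('end',a(722,80,.058)@u,a(698,395,.058)@u)
o=get_obs()['eef_pos'];print('tcp',o,o[:2]@nx,o[:2]@u)
E
python3 m3.py
```

```text
near [np.float64(0.5916438958781894), np.float64(0.5922066028308316)]
far [np.float64(0.6392152877841801), np.float64(0.6398850408835396)]
0.11965497882177048
top [np.float64(0.597832426694135), np.float64(0.5982613437596185), np.float64(0.6388269928578814), np.float64(0.6386299791803686)] [np.float64(0.1709802368301524), np.float64(0.22829474224420487), np.float64(0.17087248925336804), np.float64(0.22774405970421285)]
bot near [np.float64(0.599541124884129), np.float64(0.5997042821587644)]
end 0.27621149367742737 0.2774608952418703
tcp [0.6437 0.1116 0.0548] 0.6219500099615519 0.20010643965532182
```

Request:
move_arm(increments=[{"tx": 0,"ty": -0.002,"tz": 0.005,"turn": 0},{"tx": 0,"ty": -0.0033,"tz": 0.015,"turn": 0},{"tx": 0,"ty": -0.0033,"tz": 0.025,"turn": 0},{"tx": 0,"ty": -0.0033,"tz": 0.03,"turn": 0},{"tx": 0,"ty": -0.0033,"tz": 0.031,"turn": 0},{"tx": 0,"ty": -0.0033,"tz": 0.031,"turn": 0},{"tx": 0,"ty": -0.0033,"tz": 0.031,"turn": 0},{"tx": 0,"ty": -0.0033,"tz": 0.031,"turn": 0}], gripper=0)

```text
time_s: 16.02
eef_pos: [0.6399, 0.1125, 0.0231]
eef_rot: [0.0, 0.755, 0.656, 0.0]
wrist_force: [-0.1, 0.0, -0.3]
opening: 0.692
```

```bash
python3 -c "
from h import *
rel(.6403,.1119,-.02,82.0)
shot('wrist','w14')
rel(.6403,.1119,-.02,82.0)
a=cv2.imread('pics/w14.png')
cv2.imwrite('pics/w14a.png',cv2.resize(a[165:345,40:440],None,fx=2,fy=3.3,interpolation=cv2.INTER_CUBIC))"
```

```text
t 16.02 pos [0.6399 0.1125 0.0231] head 82.02 tilt 0.05 q [-0.01  0.53  1.52  0.    1.09 -1.44] open 0.692 F [-0.1  0.  -0.3]
tx -0.0006 ty 0.0004 tz 0.0431 turn 0.02 rows>=1.0
t 16.07 pos [0.64   0.1125 0.0232] head 82.02 tilt 0.06 q [-0.01  0.53  1.52 -0.    1.09 -1.44] open 0.691 F [-0.8  0.2 -0.7]
tx -0.0005 ty 0.0004 tz 0.0432 turn 0.02 rows>=1.0
```

View pics/w14a.png

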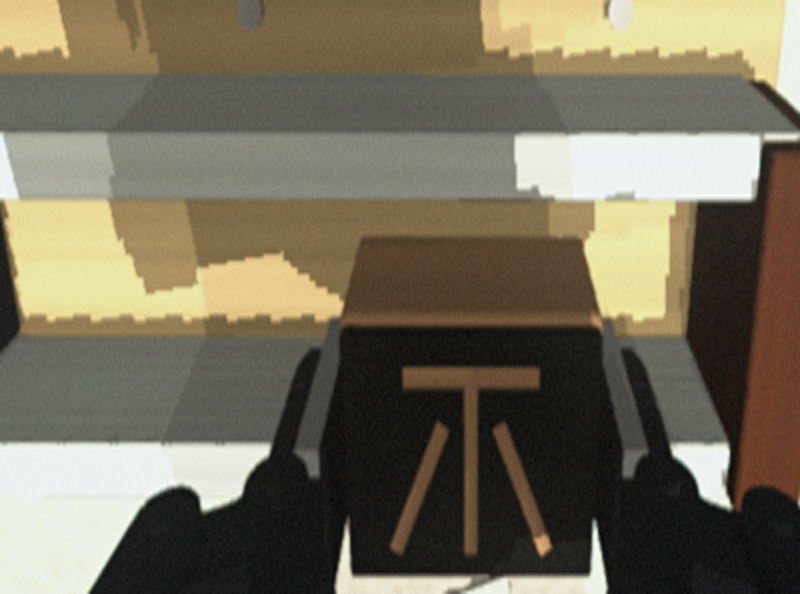

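```bash
sed -i "s/w13'/w14'/; s/near=.*/near=[(100,199),(700,200)],far=[(100,442),(715,443)]).items(): print(nm,[a(*c,.052)@nx for c in p])/" m3.py; python3 m3.py
```

```text
near [np.float64(0.5916543469882035), np.float64(0.5917103008480515)]
far [np.float64(0.6392652042676013), np.float64(0.6393437333647165)]
0.08877674700400896
top [np.float64(0.5946174632611687), np.float64(0.5950185703829728), np.float64(0.6356218311192458), np.float64(0.635399522581967)] [np.float64(0.17141012795682695), np.float64(0.22871369122633708), np.float64(0.17131984221694835), np.float64(0.2281905356473696)]
bot near [np.float64(0.59634595463168), np.float64(0.5964794624151107)]
end 0.2629369880268138 0.264007720762829
tcp [0.64   0.1125 0.0232] 0.6180893070178758 0.20043543023024354
```

```bash
python3 - <<'E'
from h import *
for n in ['w11','w12','w14']:
    s=load(n);C=cloud(s)
    P=C[270:336,222:328].reshape(-1,3);z=np.median(P[:,2]);P=P[abs(P[:,2]-z)<.006]
    th=np.radians(82);u=np.array([np.cos(th),np.sin(th)]);nx=np.array([u[1],-u[0]])
    A=np.c_[P[:,:2]@nx,P[:,:2]@u,np.ones(len(P))];c=np.linalg.lstsq(A,P[:,2],rcond=None)[0];print(n,np.degrees(c[:2]),z)
s=load('w12');C=cloud(s);P=C[190:240,330:500].reshape(-1,3);print(np.degrees(np.linalg.lstsq(np.c_[P[:,:2]@nx,P[:,:2]@u,np.ones(len(P))],P[:,2],rcond=None)[0][:2]))
E
```

```text
w11 [-0.28851079 -0.00527115] 0.16035514073821872
w12 [-0.76715697 -0.02666846] 0.17108531845606914
w14 [-0.40976952  0.06576674] 0.08874580576586086
[-25.70002068  -3.56080133]
```

Request:
move_arm(increments=[{"tx": 0,"ty": -0.0005,"tz": 0.006,"turn": 0},{"tx": 0,"ty": -0.0005,"tz": 0.013,"turn": 0},{"tx": 0,"ty": -0.0005,"tz": 0.02,"turn": 0},{"tx": 0,"ty": -0.0005,"tz": 0.02,"turn": 0}], gripper=0)

```text
time_s: 16.4
eef_pos: [0.6372, 0.1125, 0.0003]
eef_rot: [-0.001, 0.755, 0.656, -0.001]
wrist_force: [-0.5, 0.2, -0.9]
opening: 0.687
```

Request:
move_arm(increments=[{"tx": 0,"ty": 0,"tz": 0.006,"turn": 0},{"tx": 0,"ty": 0,"tz": 0.012,"turn": 0},{"tx": 0,"ty": 0,"tz": 0.018,"turn": 0},{"tx": 0,"ty": 0,"tz": 0.02,"turn": 0},{"tx": 0,"ty": 0,"tz": 0.02,"turn": 0}], gripper=0)

```text
time_s: 16.82
eef_pos: [0.6382, 0.1125, -0.0184]
eef_rot: [-0.001, 0.755, 0.656, -0.001]
wrist_force: [-0.8, 0.1, -1.5]
opening: 0.689
```

Request:
move_arm(increments=[{"tx": 0,"ty": 0,"tz": 0.001,"turn": 0},{"tx": 0,"ty": 0,"tz": 0.002,"turn": 0},{"tx": 0,"ty": 0,"tz": 0.002,"turn": 0}], gripper=0)

```text
time_s: 17.07
eef_pos: [0.6392, 0.1125, -0.0192]
eef_rot: [0.0, 0.755, 0.656, 0.0]
wrist_force: [-0.0, -0.1, -0.7]
opening: 0.692
```

```bash
python3 -c "
from h import *
shot('wrist','w15')
rel(.6403,.1119,-.02,82.0)
s=load('w15');C=cloud(s);print(np.median(C[285:325,255:295,2]))
a=cv2.imread('pics/w15.png')
cv2.imwrite('pics/w15a.png',cv2.resize(a[165:345,40:440],None,fx=2,fy=3.3,interpolation=cv2.INTER_CUBIC))"
```

```text
t 17.12 pos [ 0.6392  0.1125 -0.0191] head 82.02 tilt 0.02 q [-0.01  0.59  1.53 -0.    1.02 -1.44] open 0.687 F [-0.4 -0.1 -0.9]
tx -0.0005 ty 0.0012 tz 0.0009 turn 0.02 rows>=0.0
0.04646562121452543
```

View pics/w15a.png

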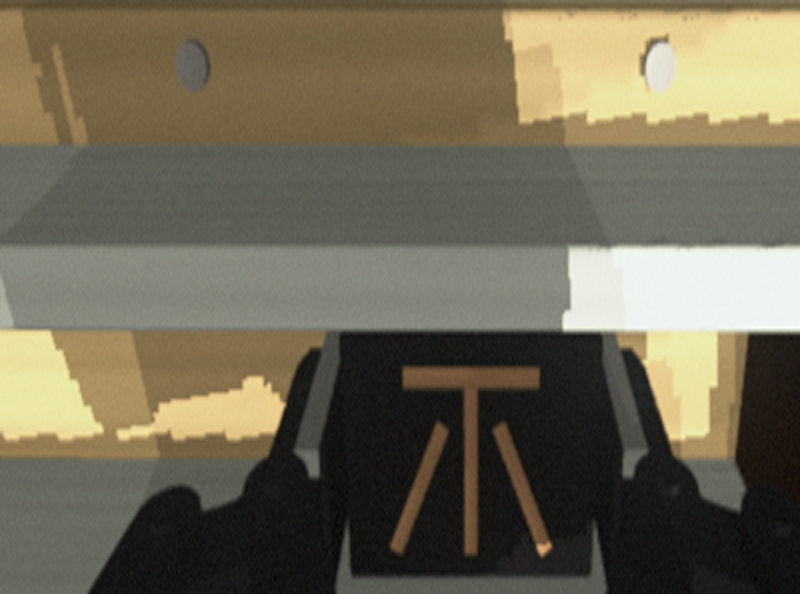

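Block is inside the channel with gaps at both sides, underside about 2.5 mm above the floor.

Request:
move_arm(increments=[{"tx": 0,"ty": 0,"tz": 0.001,"turn": 0},{"tx": 0,"ty": 0,"tz": 0.002,"turn": 0},{"tx": 0,"ty": 0,"tz": 0.002,"turn": 0},{"tx": 0,"ty": 0,"tz": 0.002,"turn": 0}], gripper=0)

```text
time_s: 17.45
eef_pos: [0.6389, 0.1126, -0.0214]
eef_rot: [-0.0, 0.755, 0.656, -0.0]
wrist_force: [0.7, 0.7, -1.1]
opening: 0.688
```

Request:
move_arm(increments=[{"tx": 0,"ty": 0,"tz": 0.0007,"turn": 0},{"tx": 0,"ty": 0,"tz": 0.0007,"turn": 0},{"tx": 0,"ty": 0,"tz": 0.0007,"turn": 0}], gripper=0)

```text
time_s: 17.7
eef_pos: [0.6389, 0.1126, -0.0221]
eef_rot: [-0.0, 0.755, 0.656, -0.0]
wrist_force: [0.0, 0.2, -1.4]
opening: 0.692
```

Request:
move_arm(increments=[{"tx": 0,"ty": 0,"tz": 0.0008,"turn": 0},{"tx": 0,"ty": 0,"tz": 0.0008,"turn": 0},{"tx": 0,"ty": 0,"tz": 0.0008,"turn": 0}], gripper=0)

```text
time_s: 17.95
eef_pos: [0.6391, 0.1125, -0.0226]
eef_rot: [0.0, 0.755, 0.656, 0.0]
wrist_force: [0.1, -0.4, 1.4]
opening: 0.691
```

```bash
python3 -c "
from h import *
shot('wrist','w16')
s=load('w16');C=cloud(s);print(np.median(C[285:325,255:295,2]))
rel(.6403,.1119,-.02,82.0)"
```

```text
0.04313149894348318
t 18.0 pos [ 0.6391  0.1126 -0.0225] head 82.02 tilt 0.02 q [-0.01  0.6   1.53 -0.    1.02 -1.44] open 0.685 F [-0.5  0.6  3.1]
tx -0.0005 ty 0.0012 tz -0.0025 turn 0.02 rows>=0.1
```

Request:
move_arm(increments=[{"tx": 0,"ty": 0,"tz": 0,"turn": 0},{"tx": 0,"ty": 0,"tz": 0,"turn": 0},{"tx": 0,"ty": 0,"tz": 0,"turn": 0},{"tx": 0,"ty": 0,"tz": 0,"turn": 0},{"tx": 0,"ty": 0,"tz": 0,"turn": 0}], gripper=0.9)

```text
time_s: 18.42
eef_pos: [0.6389, 0.1125, -0.0229]
eef_rot: [-0.0, 0.755, 0.656, -0.0]
wrist_force: [-0.5, -0.1, 0.3]
opening: 0.902
```

```bash
python3 - <<'E'
from h import *
shot('wrist','w17')
s=load('w17');C=cloud(s);print(np.median(C[285:325,255:295,2]))
rel(.6403,.1119,-.02,82.0)
s=load('w3');C=cloud(s); o=np.array([.4421,-.2727,.0152]);h=np.radians(77.92)
X=np.array([np.cos(h),np.sin(h),0]);Y=np.array([np.sin(h),-np.cos(h),0])
P=(C-o).reshape(-1,3); px=P@X;py=P@Y;pz=P[:,2];g=s['p'].reshape(-1,3).max(1)<90
for z in range(40,160,8):
    m=(abs(pz-z/1000)<.004)&(s['d'].reshape(-1)<.155)&(s['d'].reshape(-1)>0)&g&(py>-.045)
    if m.sum()>3: print('above tip',z-40,'x',px[m].min().round(3),px[m].max().round(3),'y',py[m].min().round(3),py[m].max().round(3),m.sum())
E
```

```text
0.04307698122807741
t 18.47 pos [ 0.6389  0.1125 -0.0229] head 82.02 tilt 0.0 q [-0.01  0.6   1.53  0.    1.02 -1.44] open 0.901 F [-0.  -0.8 -0.4]
tx -0.0004 ty 0.0014 tz -0.0029 turn 0.02 rows>=0.1
above tip 0 x -0.027 0.029 y -0.041 -0.008 169
above tip 8 x -0.014 0.013 y -0.013 -0.007 427
above tip 16 x -0.014 0.013 y -0.013 -0.007 498
above tip 24 x -0.014 0.013 y -0.013 -0.008 556
above tip 32 x -0.017 0.015 y -0.014 0.01 689
above tip 40 x -0.032 0.031 y -0.016 0.01 1435
above tip 48 x -0.039 0.038 y -0.016 0.01 3969
above tip 56 x -0.046 0.043 y -0.018 0.01 4282
above tip 64 x -0.053 0.05 y -0.02 0.011 5483
above tip 72 x -0.058 0.057 y -0.02 0.01 8084
above tip 80 x -0.063 0.061 y -0.02 -0.001 10107
above tip 88 x -0.062 0.061 y -0.023 -0.01 4571
above tip 96 x -0.019 0.017 y -0.023 -0.021 44
```

View pics/w17.png

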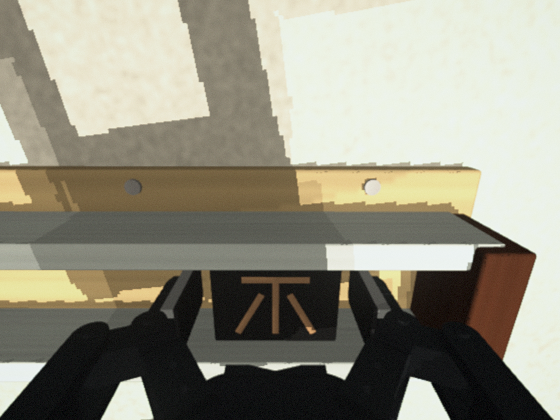

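Block released, lying in the channel (top at 0.043, expected 0.044). Fingers clear.

Request:
move_arm(increments=[{"tx": 0,"ty": 0,"tz": -0.01,"turn": 0},{"tx": 0,"ty": 0,"tz": -0.035,"turn": 0},{"tx": 0,"ty": 0,"tz": -0.07,"turn": 0},{"tx": 0,"ty": 0,"tz": -0.105,"turn": 0},{"tx": 0,"ty": 0,"tz": -0.13,"turn": 0},{"tx": 0,"ty": 0,"tz": -0.14,"turn": 0},{"tx": 0,"ty": 0,"tz": -0.14,"turn": 0},{"tx": 0,"ty": 0,"tz": -0.14,"turn": 0}], gripper=0.9)

```text
time_s: 19.13
eef_pos: [0.6389, 0.1125, 0.1172]
eef_rot: [0.0, 0.755, 0.656, 0.0]
wrist_force: [-0.5, -0.2, 0.0]
opening: 0.899
```

```bash
python3 -c "
from h import *
shot('wrist','w18');shot('scene','s18')
th=np.radians(82);u=np.array([np.cos(th),np.sin(th)]);nx=np.array([u[1],-u[0]])
p=(.6185+.006)*nx+(-.0132-.014-.03)*u;print(p)
rel(*p,.12,82.0)
a=cv2.imread('pics/s18.png');cv2.imwrite('pics/s18z.png',cv2.resize(a[170:360,170:350],None,fx=4,fy=3.1))
"
```

```text
[ 0.61046171 -0.14355694]
t 19.23 pos [0.6374 0.1126 0.1149] head 82.02 tilt 0.22 q [-0.01  0.42  1.48 -0.    1.25 -1.44] open 0.9 F [-0.3  0.2 -1. ]
tx -0.2574 ty 0.0089 tz -0.0050 turn 0.02 rows>=6.2
```

View pics/s18z.png

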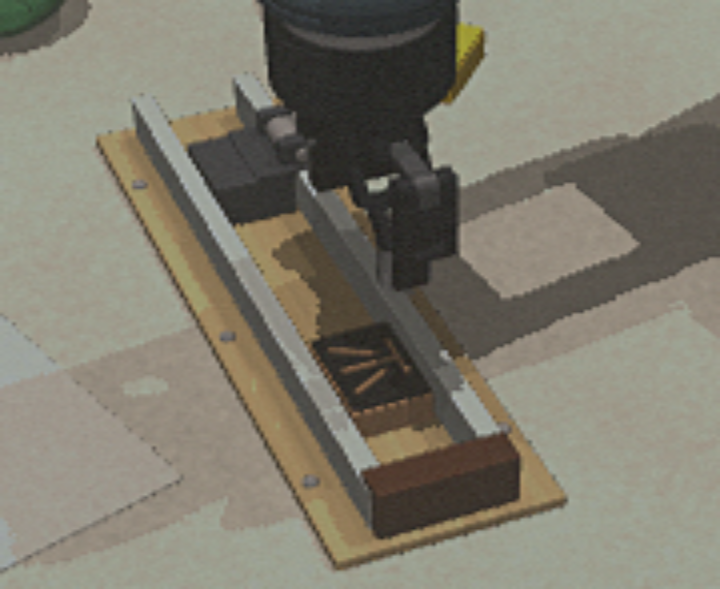

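View pics/w18.png

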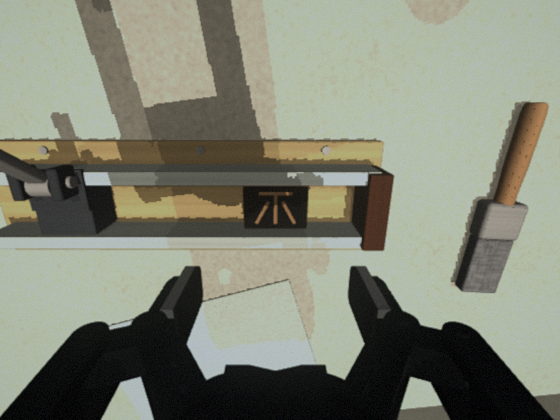

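Request:
move_arm(increments=[{"tx": -0.01,"ty": 0,"tz": -0.005,"turn": 0},{"tx": -0.035,"ty": 0,"tz": -0.01,"turn": 0},{"tx": -0.07,"ty": 0.002,"tz": -0.01,"turn": 0},{"tx": -0.105,"ty": 0.004,"tz": -0.01,"turn": 0},{"tx": -0.14,"ty": 0.006,"tz": -0.01,"turn": 0},{"tx": -0.175,"ty": 0.008,"tz": -0.01,"turn": 0},{"tx": -0.21,"ty": 0.008,"tz": -0.01,"turn": 0},{"tx": -0.24,"ty": 0.008,"tz": -0.01,"turn": 0},{"tx": -0.254,"ty": 0.008,"tz": -0.008,"turn": 0},{"tx": -0.257,"ty": 0.008,"tz": 0,"turn": 0},{"tx": -0.257,"ty": 0.008,"tz": 0,"turn": 0},{"tx": -0.257,"ty": 0.008,"tz": 0,"turn": 0}], gripper=0)

```text
time_s: 20.23
eef_pos: [0.6102, -0.1417, 0.1155]
eef_rot: [-0.002, 0.755, 0.656, -0.0]
wrist_force: [0.1, 0.2, 0.9]
opening: -0.002
```

```bash
python3 -c "
from h import *
shot('wrist','w19')
rel(.6105,-.1436,0,82.0)
"
```

```text
t 20.28 pos [ 0.6107 -0.1413  0.1162] head 82.09 tilt 0.13 q [-0.42  0.37  1.54  0.    1.24 -1.85] open -0.002 F [ 0.1 -0.5  0.3]
tx -0.0024 ty 0.0003 tz 0.1162 turn 0.09 rows>=2.8
```

View pics/w19.png

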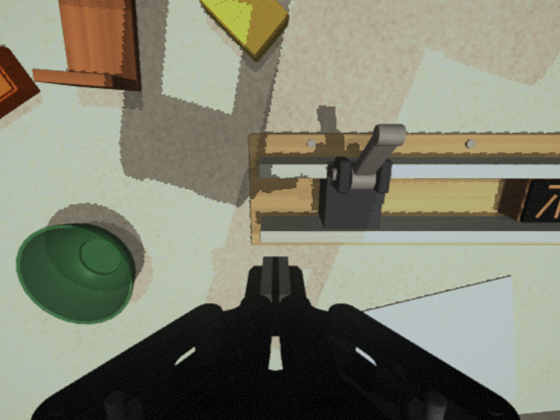

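```bash
python3 - <<'E'
from h import *
s=load('w19')
th=np.radians(82);u=np.array([np.cos(th),np.sin(th)]);nx=np.array([u[1],-u[0]])
for c in [(320,192),(322,228)]: p=onz(s,*c,.052)[:2];print(p@nx,p@u)
for c in [(500,181),(500,230),(390,178),(390,231)]: p=onz(s,*c,.052)[:2];print('edge',p@nx,p@u)
C=cloud(s)
for c in [(265,265),(287,265),(268,275),(284,275)]: p=C[c[1],c[0]];print(p[:2]@nx,p[:2]@u,p[2])
o=get_obs()['eef_pos'];print(o[:2]@nx,o[:2]@u)
for c in [(391,134),(360,182),(398,128)]: p=C[c[1],c[0]];print('lever',p[:2]@nx,p[:2]@u,p[2])
E
```

```text
0.6040472858360492 -0.017667742337971668
0.6372000805425392 -0.014205876109296096
edge 0.5943479629386869 0.13383426865120968
edge 0.6390558897530236 0.1449998972778945
edge 0.5918368994309322 0.04059081858976671
edge 0.6400654240185351 0.04676619441512301
0.6116713791742461 -0.061247963549445485 0.16353735962045787
0.6114092623683518 -0.050235486735040996 0.16399898456159323
0.6113724955497742 -0.05952885913800301 0.17347896910150876
0.6111095299591829 -0.05203924345224161 0.17391058694523148
0.624460243565266 -0.054944569383841145
lever 0.5511962178764077 0.011350292487769965 0.11793943514991759
lever 0.5906045703489741 0.009723512774234944 0.07195115144558914
lever 0.5479556821061704 0.015977238565585743 0.11546161362221871
```

Request:
move_arm(increments=[{"tx": 0,"ty": 0,"tz": 0.02,"turn": 0.1},{"tx": 0,"ty": 0,"tz": 0.05,"turn": 0.1},{"tx": 0,"ty": 0,"tz": 0.08,"turn": 0.1},{"tx": 0,"ty": 0,"tz": 0.105,"turn": 0.1},{"tx": 0,"ty": 0,"tz": 0.118,"turn": 0.1},{"tx": 0,"ty": 0,"tz": 0.12,"turn": 0.1},{"tx": 0,"ty": 0,"tz": 0.12,"turn": 0.1},{"tx": 0,"ty": 0,"tz": 0.12,"turn": 0.1}], gripper=0)

```text
time_s: 20.95
eef_pos: [0.6126, -0.143, -0.0012]
eef_rot: [0.001, 0.755, 0.656, 0.001]
wrist_force: [0.6, 0.0, 0.4]
opening: 0.002
```

```bash
python3 -c "
from h import *
rel(.6105,-.1436,-.004,82.0)
shot('wrist','w20');shot('scene','s20')
rel(.6105,-.1436,-.004,82.0)
a=cv2.imread('pics/s20.png');cv2.imwrite('pics/s20z.png',cv2.resize(a[150:320,150:330],None,fx=4,fy=3.4))
"
```

```text
t 20.95 pos [ 0.6126 -0.143  -0.0012] head 81.97 tilt 0.14 q [-0.42  0.53  1.59  0.    1.03 -1.85] open 0.002 F [0.6 0.  0.4]
tx -0.0009 ty -0.0020 tz 0.0028 turn -0.03 rows>=0.1
t 21.05 pos [ 6.129e-01 -1.435e-01 -6.000e-04] head 81.94 tilt 0.21 q [-0.42  0.53  1.59  0.    1.03 -1.85] open 0.004 F [ 0.3 -0.4  0.2]
tx -0.0004 ty -0.0024 tz 0.0034 turn -0.06 rows>=0.1
```

View pics/w20.png

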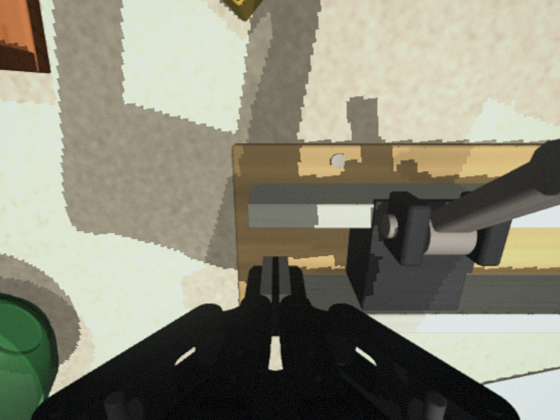

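View pics/s20z.png

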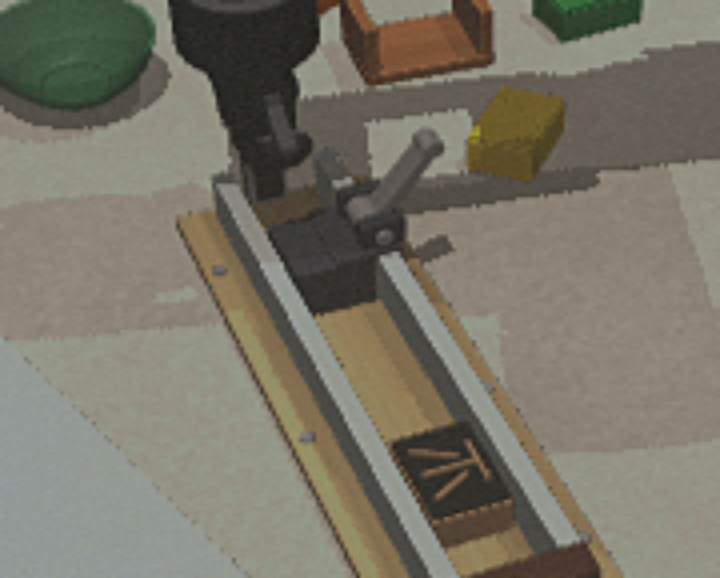

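Request:
move_arm(increments=[{"tx": 0.01,"ty": -0.001,"tz": 0.001,"turn": 0},{"tx": 0.02,"ty": -0.002,"tz": 0.001,"turn": 0},{"tx": 0.025,"ty": -0.002,"tz": 0.001,"turn": 0},{"tx": 0.028,"ty": -0.002,"tz": 0.001,"turn": 0},{"tx": 0.031,"ty": -0.002,"tz": 0.001,"turn": 0},{"tx": 0.036,"ty": -0.002,"tz": 0.001,"turn": 0},{"tx": 0.045,"ty": -0.002,"tz": 0.001,"turn": 0},{"tx": 0.055,"ty": -0.002,"tz": 0.001,"turn": 0},{"tx": 0.065,"ty": -0.002,"tz": 0.001,"turn": 0},{"tx": 0.075,"ty": -0.002,"tz": 0.001,"turn": 0},{"tx": 0.085,"ty": -0.002,"tz": 0.001,"turn": 0},{"tx": 0.095,"ty": -0.002,"tz": 0.001,"turn": 0},{"tx": 0.105,"ty": -0.002,"tz": 0.001,"turn": 0},{"tx": 0.115,"ty": -0.002,"tz": 0.001,"turn": 0},{"tx": 0.124,"ty": -0.002,"tz": 0.001,"turn": 0},{"tx": 0.131,"ty": -0.002,"tz": 0.001,"turn": 0},{"tx": 0.135,"ty": -0.002,"tz": 0.001,"turn": 0},{"tx": 0.138,"ty": -0.002,"tz": 0.001,"turn": 0},{"tx": 0.14,"ty": -0.002,"tz": 0.001,"turn": 0}], gripper=0)

```text
time_s: 22.63
eef_pos: [0.6289, -0.0039, -0.0039]
eef_rot: [-0.0, 0.755, 0.656, -0.0]
wrist_force: [0.5, -2.2, 1.5]
opening: -0.001
```

```bash
python3 -c "
from h import *
rel(.6105,-.1436,-.004,82.0)
shot('wrist','w21')
s=load('w21')
th=np.radians(82);u=np.array([np.cos(th),np.sin(th)]);nx=np.array([u[1],-u[0]])
o=get_obs()['eef_pos'];print(o[:2]@nx,o[:2]@u,get_obs()['wrist_force'])
"
```

```text
t 22.63 pos [ 0.6289 -0.0039 -0.0039] head 81.93 tilt 0.0 q [-0.19  0.53  1.58 -0.    1.03 -1.62] open -0.001 F [ 0.5 -2.2  1.5]
tx -0.1409 ty 0.0014 tz 0.0001 turn -0.07 rows>=3.4
0.6233539551770185 0.08391870945186197 [ 0.73818927  0.23844397 -0.09924054]
```

View pics/w21.png

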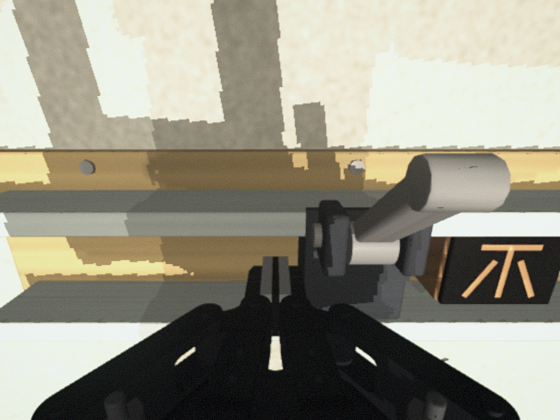

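Request:
move_arm(increments=[{"tx": 0.005,"ty": 0,"tz": 0,"turn": 0},{"tx": 0.01,"ty": 0,"tz": 0,"turn": 0},{"tx": 0.014,"ty": 0,"tz": 0,"turn": 0},{"tx": 0.017,"ty": 0,"tz": 0,"turn": 0},{"tx": 0.02,"ty": 0,"tz": 0,"turn": 0},{"tx": 0.023,"ty": 0,"tz": 0,"turn": 0},{"tx": 0.026,"ty": 0,"tz": 0,"turn": 0},{"tx": 0.029,"ty": 0,"tz": 0,"turn": 0},{"tx": 0.033,"ty": 0,"tz": 0,"turn": 0},{"tx": 0.037,"ty": 0,"tz": 0,"turn": 0},{"tx": 0.041,"ty": 0,"tz": 0,"turn": 0},{"tx": 0.045,"ty": 0,"tz": 0,"turn": 0},{"tx": 0.049,"ty": 0,"tz": 0,"turn": 0},{"tx": 0.053,"ty": 0,"tz": 0,"turn": 0},{"tx": 0.056,"ty": 0,"tz": 0,"turn": 0},{"tx": 0.058,"ty": 0,"tz": 0,"turn": 0},{"tx": 0.059,"ty": 0,"tz": 0,"turn": 0}], gripper=0)

```text
time_s: 24.1
eef_pos: [0.6372, 0.0547, -0.0039]
eef_rot: [-0.0, 0.755, 0.656, -0.0]
wrist_force: [-0.2, -3.2, 0.0]
opening: 0.0
```

```bash
python3 -c "
from h import *
shot('top','t22');shot('scene','s22')
th=np.radians(82);u=np.array([np.cos(th),np.sin(th)]);nx=np.array([u[1],-u[0]])
o=get_obs();print(o['eef_pos'][:2]@nx,o['eef_pos'][:2]@u,o['wrist_force'])
a=cv2.imread('pics/s22.png');cv2.imwrite('pics/s22z.png',cv2.resize(a[200:360,190:340],None,fx=5,fy=3.7))
"
```

```text
0.6233573217499359 0.1428340613017002 [-0.07224247 -0.48292343  0.05061015]
```

View pics/s22z.png

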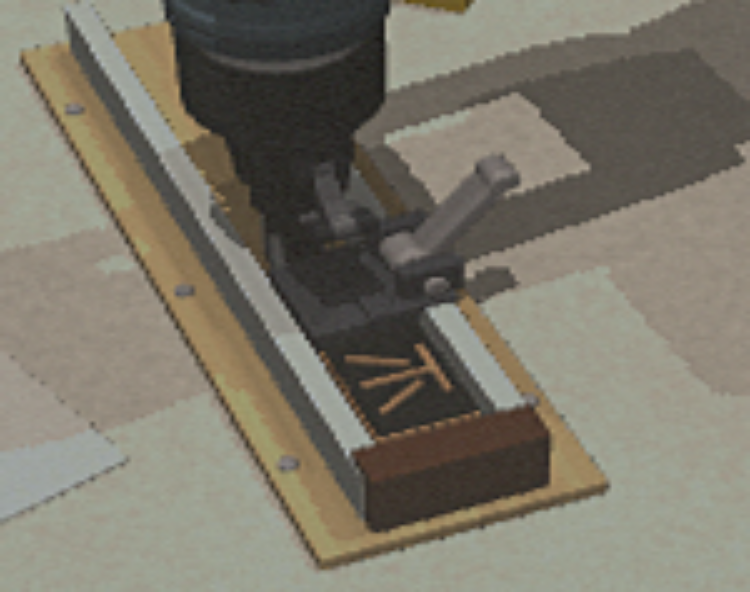

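Stop has taken the block along; about 10 mm to the end stop remain. Creeping on.

Request:
move_arm(increments=[{"tx": 0.0015,"ty": 0,"tz": 0,"turn": 0},{"tx": 0.003,"ty": 0,"tz": 0,"turn": 0},{"tx": 0.0045,"ty": 0,"tz": 0,"turn": 0},{"tx": 0.006,"ty": 0,"tz": 0,"turn": 0},{"tx": 0.007,"ty": 0,"tz": 0,"turn": 0},{"tx": 0.007,"ty": 0,"tz": 0,"turn": 0}], gripper=0)

```text
time_s: 24.7
eef_pos: [0.6381, 0.0614, -0.0039]
eef_rot: [-0.0, 0.755, 0.656, -0.0]
wrist_force: [-0.7, -0.8, 0.7]
opening: 0.002
```

Request:
move_arm(increments=[{"tx": 0.0007,"ty": 0,"tz": 0,"turn": 0},{"tx": 0.0014,"ty": 0,"tz": 0,"turn": 0},{"tx": 0.0014,"ty": 0,"tz": 0,"turn": 0}], gripper=0)

```text
time_s: 24.95
eef_pos: [0.6383, 0.0627, -0.0039]
eef_rot: [-0.0, 0.755, 0.656, -0.0]
wrist_force: [-0.0, -2.0, -0.6]
opening: -0.002
```

Request:
move_arm(increments=[{"tx": 0.0006,"ty": 0,"tz": 0,"turn": 0},{"tx": 0.001,"ty": 0,"tz": 0,"turn": 0},{"tx": 0.001,"ty": 0,"tz": 0,"turn": 0}], gripper=0)

```text
time_s: 25.2
eef_pos: [0.6385, 0.0636, -0.0038]
eef_rot: [-0.0, 0.755, 0.656, -0.0]
wrist_force: [-1.6, -2.1, 0.8]
opening: 0.001
```

Request:
move_arm(increments=[{"tx": 0.0006,"ty": 0,"tz": 0,"turn": 0},{"tx": 0.001,"ty": 0,"tz": 0,"turn": 0},{"tx": 0.001,"ty": 0,"tz": 0,"turn": 0}], gripper=0)

```text
time_s: 25.45
eef_pos: [0.6386, 0.0646, -0.0039]
eef_rot: [-0.0, 0.755, 0.656, -0.0]
wrist_force: [-1.0, -1.8, 0.2]
opening: -0.005
```

Request:
move_arm(increments=[{"tx": 0.0006,"ty": 0,"tz": 0,"turn": 0},{"tx": 0.001,"ty": 0,"tz": 0,"turn": 0},{"tx": 0.001,"ty": 0,"tz": 0,"turn": 0}], gripper=0)

```text
time_s: 25.7
eef_pos: [0.6387, 0.0656, -0.0038]
eef_rot: [-0.0, 0.755, 0.656, -0.0]
wrist_force: [-1.9, -1.2, -0.2]
opening: -0.001
```

```bash
python3 -c "
from h import *
th=np.radians(82);u=np.array([np.cos(th),np.sin(th)])
o=get_obs();print(o['eef_pos'][:2]@u,o['wrist_force'])
shot('wrist','w23');o=get_obs();print(o['eef_pos'][:2]@u,o['wrist_force'])"
```

```text
0.15389801756490687 [-1.85721058 -1.23573463 -0.22969645]
0.15387830351830406 [-1.2362846  -1.99626545  0.11280759]
```

View pics/w23.png

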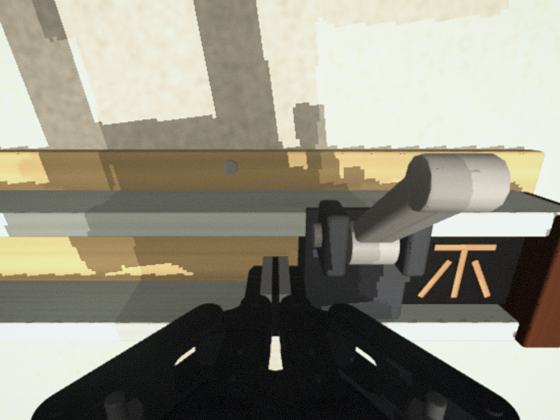

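Request:
move_arm(increments=[{"tx": 0.0005,"ty": 0,"tz": 0,"turn": 0},{"tx": 0.001,"ty": 0,"tz": 0,"turn": 0},{"tx": 0.001,"ty": 0,"tz": 0,"turn": 0}], gripper=0)

```text
time_s: 26.0
eef_pos: [0.6389, 0.0666, -0.0039]
eef_rot: [-0.0, 0.755, 0.656, -0.0]
wrist_force: [-2.2, -1.4, -0.6]
opening: -0.002
```

Request:
move_arm(increments=[{"tx": 0.0005,"ty": 0,"tz": 0,"turn": 0},{"tx": 0.001,"ty": 0,"tz": 0,"turn": 0},{"tx": 0.001,"ty": 0,"tz": 0,"turn": 0}], gripper=0)

```text
time_s: 26.25
eef_pos: [0.639, 0.067, -0.0038]
eef_rot: [0.0, 0.755, 0.656, -0.0]
wrist_force: [-2.9, -4.0, -0.3]
opening: 0.001
```

Request:
move_arm(increments=[{"tx": 0.0005,"ty": 0,"tz": 0,"turn": 0},{"tx": 0.001,"ty": 0,"tz": 0,"turn": 0},{"tx": 0.001,"ty": 0,"tz": 0,"turn": 0}], gripper=0)

```text
time_s: 26.5
eef_pos: [0.6389, 0.067, -0.0038]
eef_rot: [0.001, 0.755, 0.656, -0.001]
wrist_force: [-2.6, -7.8, 1.2]
opening: 0.002
```

Blocked: force rising at constant position. A bit more, then hold.

Request:
move_arm(increments=[{"tx": 0.0007,"ty": 0,"tz": 0,"turn": 0},{"tx": 0.0015,"ty": 0,"tz": 0,"turn": 0},{"tx": 0.0015,"ty": 0,"tz": 0,"turn": 0},{"tx": 0.0015,"ty": 0,"tz": 0,"turn": 0},{"tx": 0.0015,"ty": 0,"tz": 0,"turn": 0}], gripper=0)

```text
time_s: 26.92
eef_pos: [0.6389, 0.067, -0.0038]
eef_rot: [0.001, 0.755, 0.655, -0.002]
wrist_force: [-4.8, -12.9, 1.8]
opening: -0.003
```

Request:
move_arm(increments=[{"tx": -0.004,"ty": 0,"tz": 0,"turn": 0},{"tx": -0.01,"ty": 0,"tz": 0,"turn": 0},{"tx": -0.02,"ty": 0,"tz": 0,"turn": 0},{"tx": -0.025,"ty": 0,"tz": -0.01,"turn": 0},{"tx": -0.025,"ty": 0,"tz": -0.04,"turn": 0},{"tx": -0.025,"ty": 0,"tz": -0.08,"turn": 0},{"tx": -0.025,"ty": 0,"tz": -0.115,"turn": 0},{"tx": -0.025,"ty": 0,"tz": -0.13,"turn": 0},{"tx": -0.025,"ty": 0,"tz": -0.13,"turn": 0},{"tx": -0.025,"ty": 0,"tz": -0.13,"turn": 0}], gripper=0)

```text
time_s: 27.75
eef_pos: [0.637, 0.045, 0.1282]
eef_rot: [0.001, 0.755, 0.655, 0.001]
wrist_force: [0.1, 0.2, -0.9]
opening: 0.002
```

```bash
cat >> h.py <<'E'
th=np.radians(82);U=np.array([np.cos(th),np.sin(th)]);NX=np.array([U[1],-U[0]])
def ny(n,y): return n*NX+y*U
E
python3 - <<'E'
from h import *
shot('wrist','w24')
rel(*ny(.5185,.1938),.125,82)
s=load('w24');C=cloud(s)
a=cv2.imread('pics/w24.png');cv2.imwrite('pics/w24z.png',cv2.resize(a[100:280,280:560],None,fx=2.8,fy=2.8,interpolation=cv2.INTER_CUBIC))
E
```

```text
t 27.8 pos [0.6356 0.0451 0.1262] head 81.91 tilt 0.01 q [-0.12  0.38  1.5   0.    1.26 -1.54] open -0.001 F [ 0.1 -0.1 -1. ]
tx 0.0605 ty -0.1048 tz 0.0012 turn -0.09 rows>=2.9
```

View pics/w24z.png

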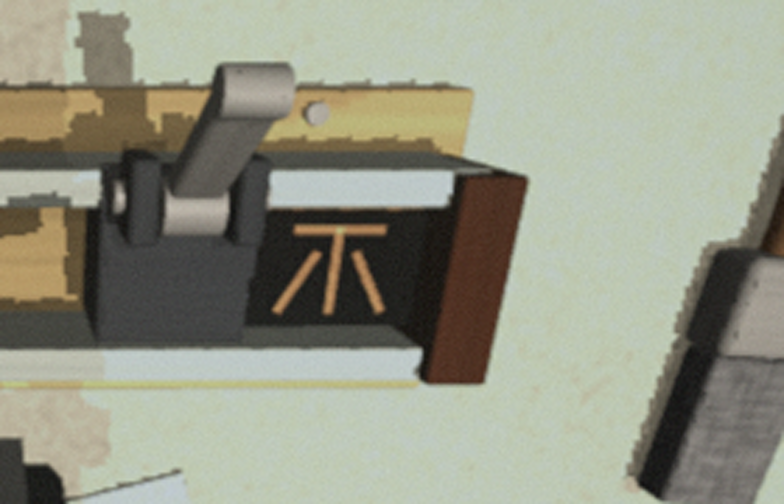

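Stop holds the block against the end stop; lever still up, tip at about (371,130) in the wrist view.

```bash
python3 - <<'E'
from h import *
s=load('w24');C=cloud(s)
for X,Y in [(225,85),(255,85),(285,85),(255,70),(255,105),(195,213),(100,250),(250,300)]:
    p=C[int(100+Y/2.8),int(280+X/2.8)];print(X,Y,(p[:2]@NX-.6157).round(4),(p[:2]@U).round(4),p[2].round(4))
rel(*ny(.5185,.1938),.125,82)
E
```

```text
225 85 -0.0652 0.1856 0.1164
255 85 -0.0653 0.1921 0.1176
285 85 -0.0653 0.1982 0.118
255 70 -0.0682 0.1921 0.1167
255 105 -0.0611 0.1923 0.1184
195 213 -0.0262 0.1925 0.0721
100 250 -0.0094 0.1685 0.05
250 300 0.0103 0.2216 0.0425
t 27.8 pos [0.6356 0.0451 0.1262] head 81.91 tilt 0.01 q [-0.12  0.38  1.5   0.    1.26 -1.54] open -0.001 F [ 0.1 -0.1 -1. ]
tx 0.0605 ty -0.1048 tz 0.0012 turn -0.09 rows>=2.9
```

Request:
move_arm(increments=[{"tx": 0.007,"ty": -0.012,"tz": 0,"turn": 0},{"tx": 0.02,"ty": -0.035,"tz": 0,"turn": 0},{"tx": 0.035,"ty": -0.062,"tz": 0,"turn": 0},{"tx": 0.049,"ty": -0.087,"tz": 0,"turn": 0},{"tx": 0.057,"ty": -0.101,"tz": 0,"turn": 0},{"tx": 0.059,"ty": -0.105,"tz": 0,"turn": 0},{"tx": 0.059,"ty": -0.105,"tz": 0.01,"turn": 0},{"tx": 0.059,"ty": -0.105,"tz": 0.03,"turn": 0},{"tx": 0.059,"ty": -0.105,"tz": 0.05,"turn": 0},{"tx": 0.059,"ty": -0.105,"tz": 0.064,"turn": 0},{"tx": 0.059,"ty": -0.105,"tz": 0.067,"turn": 0},{"tx": 0.059,"ty": -0.105,"tz": 0.067,"turn": 0},{"tx": 0.059,"ty": -0.105,"tz": 0.067,"turn": 0}], gripper=0)

```text
time_s: 28.88
eef_pos: [0.5408, 0.1178, 0.0589]
eef_rot: [-0.0, 0.755, 0.655, -0.0]
wrist_force: [1.0, -0.4, 1.4]
opening: -0.002
```

```bash
python3 - <<'E'
from h import *
shot('scene','s25')
o=get_obs();p=o['eef_pos'];print(p,p[:2]@NX-.6185,p[:2]@U,o['wrist_force'])
rel(*ny(.5185,.1938),.06,82)
a=cv2.imread('pics/s25.png');cv2.imwrite('pics/s25z.png',cv2.resize(a[180:370,190:380],None,fx=4,fy=3.1))
E
```

```text
[0.54124448 0.11794073 0.05961015] -0.09893705524194307 0.19211961016572535 [-0.11444235  0.83735764 -0.252868  ]
t 28.93 pos [0.5412 0.1179 0.0596] head 81.88 tilt 0.05 q [ 0.    0.3   1.77 -0.    1.08 -1.43] open 0.001 F [-0.1  0.8 -0.3]
tx 0.0017 ty -0.0011 tz -0.0004 turn -0.12 rows>=0.0
```

View pics/s25z.png

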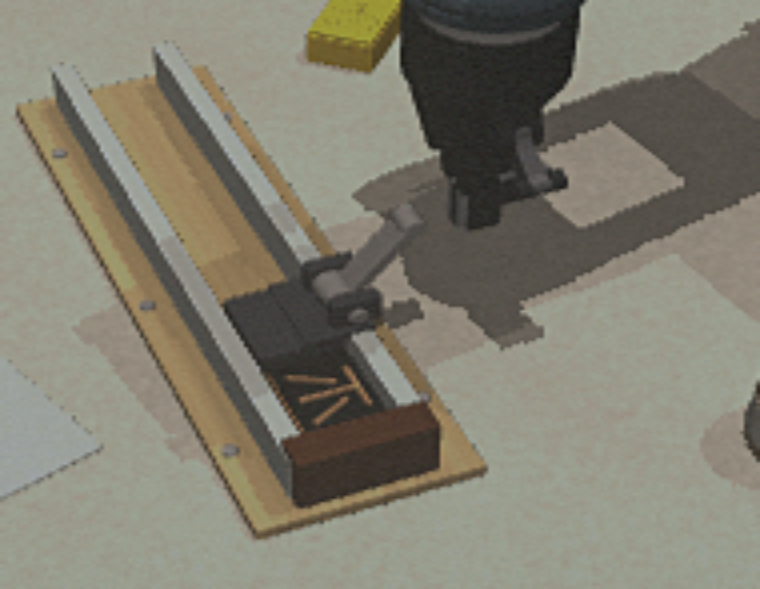

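Request:
move_arm(increments=[{"tx": 0,"ty": 0.008,"tz": 0,"turn": 0},{"tx": 0,"ty": 0.015,"tz": 0,"turn": 0},{"tx": 0,"ty": 0.022,"tz": 0,"turn": 0},{"tx": 0,"ty": 0.029,"tz": 0,"turn": 0},{"tx": 0,"ty": 0.036,"tz": 0,"turn": 0},{"tx": 0,"ty": 0.043,"tz": 0,"turn": 0},{"tx": 0,"ty": 0.05,"tz": 0,"turn": 0},{"tx": 0,"ty": 0.057,"tz": 0,"turn": 0},{"tx": 0,"ty": 0.064,"tz": 0,"turn": 0},{"tx": 0,"ty": 0.071,"tz": 0,"turn": 0},{"tx": 0,"ty": 0.078,"tz": 0,"turn": 0},{"tx": 0,"ty": 0.085,"tz": 0,"turn": 0},{"tx": 0,"ty": 0.09,"tz": 0,"turn": 0},{"tx": 0,"ty": 0.093,"tz": 0,"turn": 0},{"tx": 0,"ty": 0.093,"tz": 0,"turn": 0}], gripper=0)

```text
time_s: 30.18
eef_pos: [0.6331, 0.1051, 0.0592]
eef_rot: [0.0, 0.755, 0.655, 0.0]
wrist_force: [0.6, -0.0, 1.0]
opening: 0.006
```

```bash
python3 - <<'E'
from h import *
shot('scene','s26');shot('wrist','w26')
o=get_obs();p=o['eef_pos'];print(p,p[:2]@NX-.6185,p[:2]@U,o['wrist_force'])
a=cv2.imread('pics/s26.png');cv2.imwrite('pics/s26z.png',cv2.resize(a[180:370,190:380],None,fx=4,fy=3.1))
E
```

```text
[0.63289656 0.10522831 0.05933503] -0.006407700042606934 0.19228640890390658 [-0.23987911  0.34115368  0.01743993]
```

View pics/s26z.png

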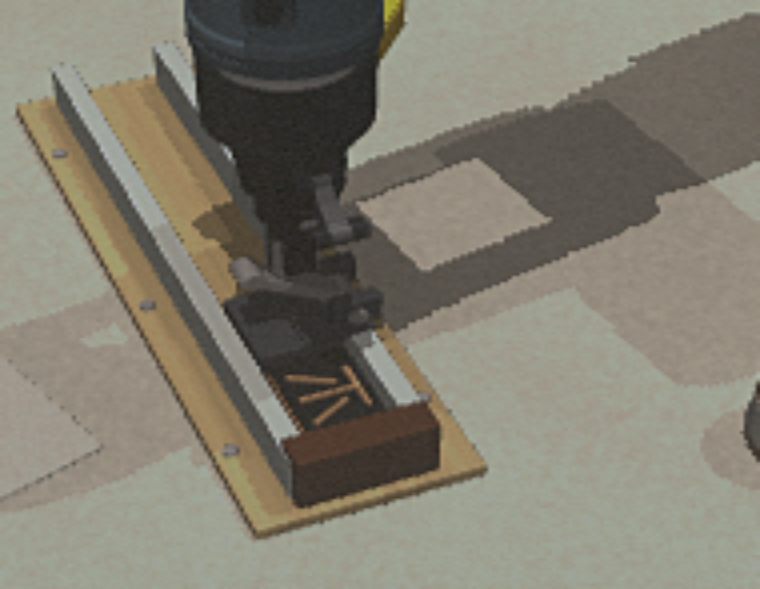

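View pics/w26.png

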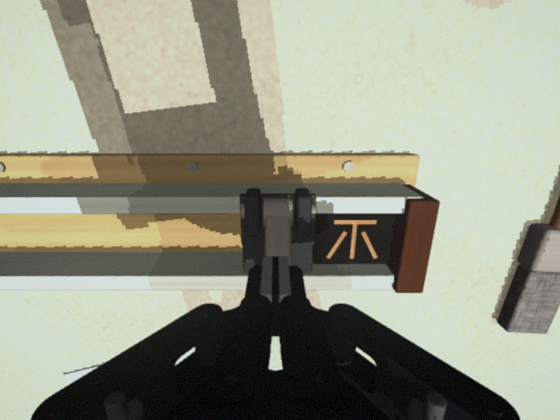

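Lever has swung over the top and now leans to +x (tip at about (245,270) in the zoomed scene view); finger force near zero.

```bash
python3 - <<'E'
from h import *
s=load('s26');C=cloud(s)
for X,Y in [(240,265),(245,270),(250,280),(262,275)]:
    p=C[int(180+Y/3.1),int(190+X/4)];print((p[:2]@NX-.6157).round(4),(p[:2]@U).round(4),p[2].round(4))
E
```

```text
0.0242 0.1924 0.1096
0.0238 0.1963 0.1082
0.0237 0.2009 0.1046
0.0176 0.2004 0.1069
```

Request:
move_arm(increments=[{"tx": 0,"ty": -0.001,"tz": -0.01,"turn": 0},{"tx": 0,"ty": -0.001,"tz": -0.025,"turn": 0},{"tx": 0,"ty": 0,"tz": -0.034,"turn": 0},{"tx": 0,"ty": 0.005,"tz": -0.036,"turn": 0},{"tx": 0,"ty": 0.018,"tz": -0.036,"turn": 0},{"tx": 0,"ty": 0.028,"tz": -0.036,"turn": 0},{"tx": 0,"ty": 0.031,"tz": -0.036,"turn": 0},{"tx": 0,"ty": 0.031,"tz": -0.036,"turn": 0}], gripper=0)

```text
time_s: 30.95
eef_pos: [0.6637, 0.1007, 0.0952]
eef_rot: [0.0, 0.755, 0.655, 0.0]
wrist_force: [0.4, 0.5, -0.5]
opening: -0.001
```

```bash
python3 - <<'E'
from h import *
shot('scene','s27');shot('wrist','w27')
o=get_obs();p=o['eef_pos'];print(p,p[:2]@NX-.6185,p[:2]@U,o['wrist_force'])
a=cv2.imread('pics/s27.png');cv2.imwrite('pics/s27z.png',cv2.resize(a[180:370,190:380],None,fx=4,fy=3.1))
E
```

```text
[0.6626072  0.10099579 0.09480366] 0.023602857171999725 0.19223000983886349 [-0.96798056  0.2298469   0.5647715 ]
```

View pics/s27z.png

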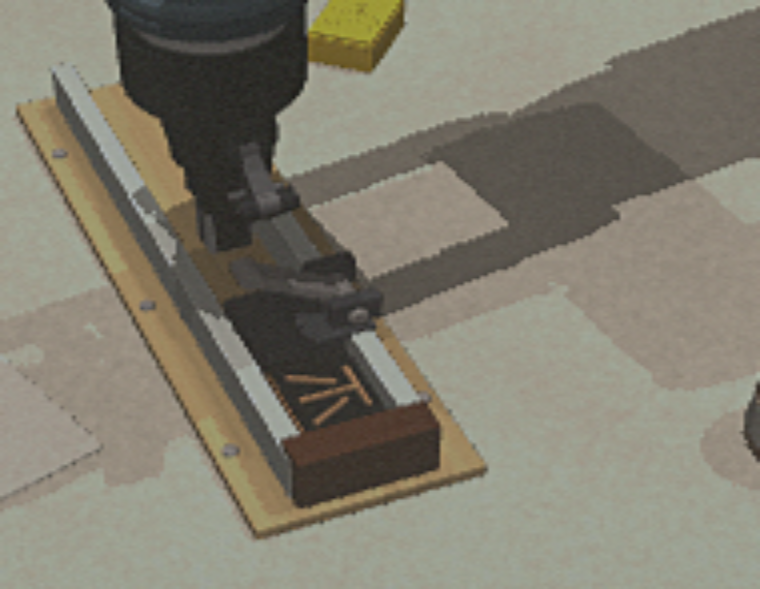

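View pics/w27.png

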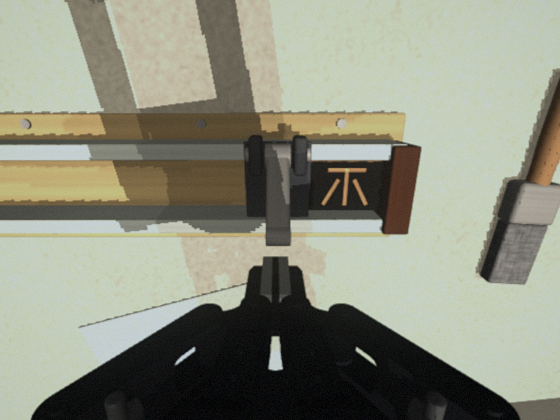

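Finger stands above the lever tip. Pressing down in steps.

Request:
move_arm(increments=[{"tx": 0,"ty": 0,"tz": 0.01,"turn": 0},{"tx": 0,"ty": 0,"tz": 0.02,"turn": 0},{"tx": 0,"ty": 0,"tz": 0.026,"turn": 0},{"tx": 0,"ty": 0,"tz": 0.031,"turn": 0},{"tx": 0,"ty": 0,"tz": 0.036,"turn": 0},{"tx": 0,"ty": 0,"tz": 0.04,"turn": 0},{"tx": 0,"ty": 0,"tz": 0.04,"turn": 0}], gripper=0)

```text
time_s: 31.63
eef_pos: [0.6651, 0.1006, 0.0558]
eef_rot: [0.002, 0.755, 0.655, 0.002]
wrist_force: [4.1, 0.1, 4.3]
opening: -0.002
```

Request:
move_arm(increments=[{"tx": 0,"ty": 0.001,"tz": 0.004,"turn": 0},{"tx": 0,"ty": 0.002,"tz": 0.008,"turn": 0},{"tx": 0,"ty": 0.002,"tz": 0.012,"turn": 0},{"tx": 0,"ty": 0.002,"tz": 0.012,"turn": 0}], gripper=0)

```text
time_s: 31.97
eef_pos: [0.6658, 0.1005, 0.043]
eef_rot: [0.001, 0.755, 0.655, 0.001]
wrist_force: [1.3, -0.4, 1.6]
opening: 0.005
```

Request:
move_arm(increments=[{"tx": 0,"ty": 0.001,"tz": 0.003,"turn": 0},{"tx": 0,"ty": 0.001,"tz": 0.006,"turn": 0},{"tx": 0,"ty": 0.001,"tz": 0.008,"turn": 0},{"tx": 0,"ty": 0.001,"tz": 0.008,"turn": 0}], gripper=0)

```text
time_s: 32.3
eef_pos: [0.6658, 0.1005, 0.0346]
eef_rot: [-0.0, 0.755, 0.655, -0.0]
wrist_force: [2.2, -1.1, 2.3]
opening: -0.004
```

Request:
move_arm(increments=[{"tx": 0,"ty": 0,"tz": 0.002,"turn": 0},{"tx": 0,"ty": 0,"tz": 0.004,"turn": 0},{"tx": 0,"ty": 0,"tz": 0.005,"turn": 0},{"tx": 0,"ty": 0,"tz": 0.005,"turn": 0}], gripper=0)

```text
time_s: 32.63
eef_pos: [0.6663, 0.1005, 0.0327]
eef_rot: [0.0, 0.755, 0.656, 0.0]
wrist_force: [-5.0, -0.5, 18.2]
opening: 0.001
```

```bash
python3 - <<'E'
from h import *
shot('scene','s28')
o=get_obs();p=o['eef_pos'];print(p,p[:2]@NX-.6185,p[:2]@U,o['wrist_force'])
a=cv2.imread('pics/s28.png');cv2.imwrite('pics/s28z.png',cv2.resize(a[180:370,190:380],None,fx=4,fy=3.1))
E
```

```text
[0.66631536 0.10054773 0.03266688] 0.027337288989496944 0.1923023841542359 [-5.18534138 -1.00012317 18.6935627 ]
```

View pics/s28z.png

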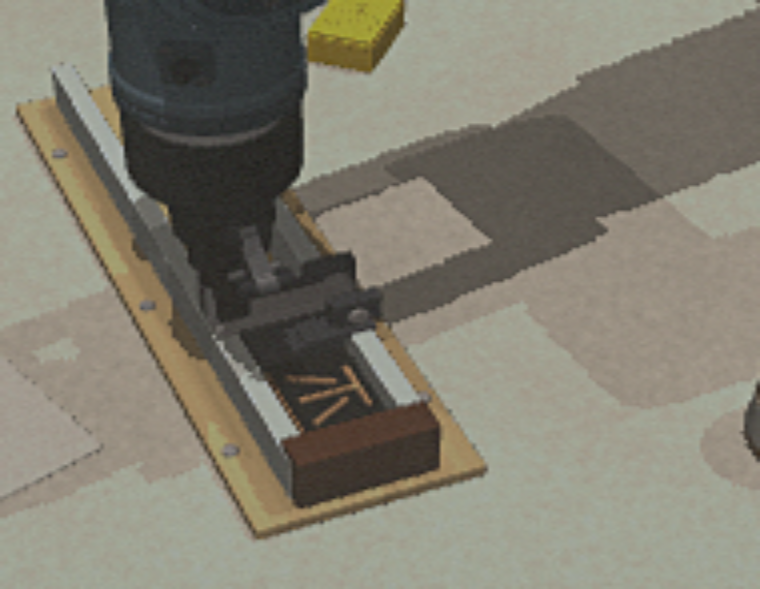

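Request:
move_arm(increments=[{"tx": 0,"ty": 0,"tz": 0.001,"turn": 0},{"tx": 0,"ty": 0,"tz": 0.0015,"turn": 0},{"tx": 0,"ty": 0,"tz": 0.0015,"turn": 0},{"tx": 0,"ty": 0,"tz": 0.0015,"turn": 0}], gripper=0)

```text
time_s: 33.02
eef_pos: [0.6665, 0.1006, 0.0323]
eef_rot: [0.0, 0.755, 0.656, 0.0]
wrist_force: [-7.5, -1.2, 24.1]
opening: -0.003
```

Position no longer yields while force climbs to 24 N: lever is at its limit. Lifting off and checking.

Request:
move_arm(increments=[{"tx": 0,"ty": 0,"tz": -0.004,"turn": 0},{"tx": 0,"ty": 0,"tz": -0.015,"turn": 0},{"tx": 0,"ty": 0,"tz": -0.04,"turn": 0},{"tx": 0,"ty": 0.02,"tz": -0.075,"turn": 0},{"tx": 0,"ty": 0.04,"tz": -0.1,"turn": 0},{"tx": 0,"ty": 0.06,"tz": -0.11,"turn": 0},{"tx": 0,"ty": 0.065,"tz": -0.11,"turn": 0},{"tx": 0,"ty": 0.065,"tz": -0.11,"turn": 0},{"tx": 0,"ty": 0.065,"tz": -0.11,"turn": 0}], gripper=0)

```text
time_s: 33.77
eef_pos: [0.728, 0.0916, 0.1357]
eef_rot: [-0.002, 0.755, 0.656, -0.002]
wrist_force: [-0.5, 0.3, 0.9]
opening: 0.001
```

```bash
python3 - <<'E'
from h import *
shot('scene','s29');shot('wrist','w29')
rel(.66,.1,.14,82)
a=cv2.imread('pics/s29.png');cv2.imwrite('pics/s29z.png',cv2.resize(a[200:350,190:340],None,fx=5,fy=3.9,interpolation=cv2.INTER_CUBIC))
a=cv2.imread('pics/w29.png');cv2.imwrite('pics/w29z.png',cv2.resize(a[60:240,200:440],None,fx=3.3,fy=3.3,interpolation=cv2.INTER_CUBIC))
E
```

```text
t 33.87 pos [0.7277 0.0918 0.1357] head 81.94 tilt 0.32 q [-0.04  0.58  1.2   0.    1.37 -1.47] open -0.0 F [ 0.3  1.2 -0.7]
tx -0.0014 ty -0.0682 tz -0.0039 turn -0.06 rows>=1.6
```

View pics/s29z.png

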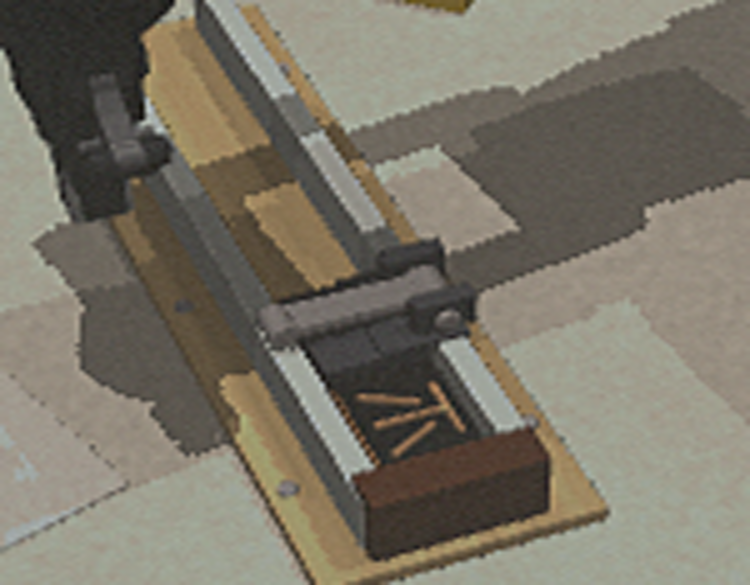

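View pics/w29z.png

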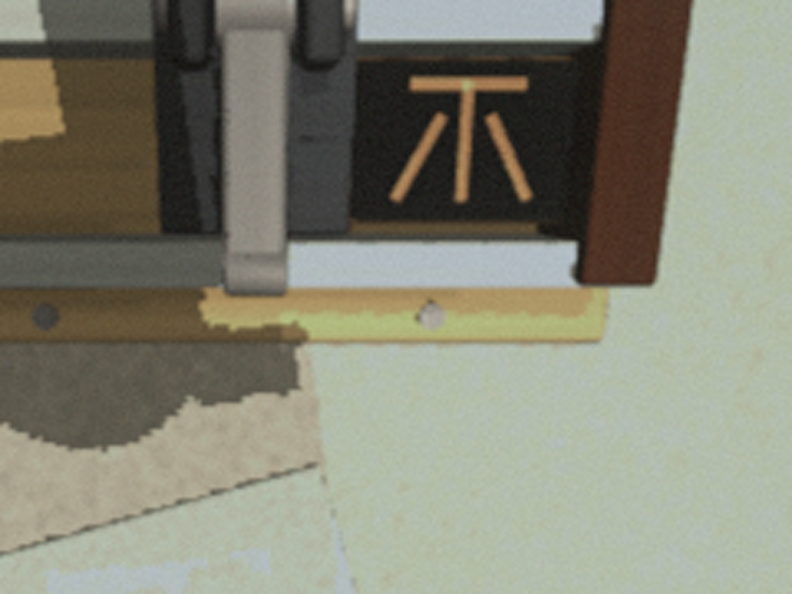

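```bash
python3 - <<'E'
from h import *
s=load('w29');C=cloud(s)
f=lambda X,Y:(200+(X+.5)/3.3-.5,60+(Y+.5)/3.3-.5)
for Y in (50,100,150,200,240,265): 
    u,v=f(255,Y);p=C[int(round(v)),int(round(u))];print('lever',(p[:2]@NX-.6157).round(4),p[2].round(4))
g=lambda X,Y,z:onz(s,*f(X,Y),z)[:2]@U
print('stop front',g(353,120,.052),g(350,230,.052),'end',g(605,50,.058),g(578,280,.058),'block carve z',C[int(f(380,100)[1]),int(f(380,100)[0])][2])
print('block rear/front at .044', g(356,100,.044), g(575,100,.044))
t=load('top0');shot('top','t30');b=load('t30');print(abs(t['p'][:,:,:].astype(int)-b['p']).max(2)[225:260,130:180].max(),)
cv2.imwrite('pics/cmp.png',np.vstack([t['p'][90:270,:480,::-1],b['p'][90:270,:480,::-1]]))
E
```

```text
lever -0.0197 0.0673
lever -0.009 0.068
lever 0.002 0.0669
lever 0.0134 0.0677
lever 0.0227 0.0679
lever 0.0289 0.0695
stop front 0.21772468359820069 0.21784615155307552 end 0.2774946319521001 0.2768793822036416 block carve z 0.04351978833506431
block rear/front at .044 0.21913839343710279 0.2758197375617475
103
```

View pics/cmp.png

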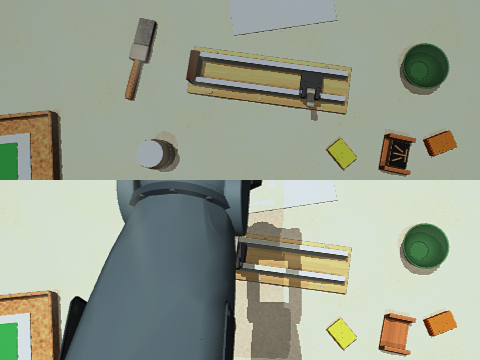

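Lever is level along its length (top 0.067–0.068 m, tip 0.0695 m) and the gap between the stops is about 59.5 mm, so the block is tight. Bowl and look-alikes are unmoved. Nothing touches the robot. Handing in.

```bash
python3 -c "
from bench import *
print(workorder.hand_in())"
```

```text
the job is handed in; nothing more can be done
None
```

The job is done and handed in at about 34 s. I took the block out of the rack, set it down on the bench and let go. I then gripped it by its ends, lowered it into the channel, pressed it with the sliding stop to about 13 N on the wrist, and flipped the lever flat.

**Last checks:**
- **Lever:** it lies level over the stop, with the bar top at 67–68 mm and the tip at 69.5 mm. It stopped yielding under a 24 N push and stayed down once released.
- **Block:** it is carved side up, with its top at about 43.5 mm (44 mm expected). The gap between the stops measures about 59.5 mm.
- **Robot:** it is clear of everything.
- **Bystanders:** the bowl looks unmoved in the top view. The arm hid the jar and brush in that view, so I did not check them at the end; the arm never went near them.

**What went wrong or disagreed:**
- **TCP reading:** the fingertips sit about 40 mm higher than the reported TCP, contrary to the description. My first grasp closed in the air above the block. I measured the offset from depth and used it for the rest of the job.
- **Hard set-down:** the block was pressed on the bench with about 34 N before I eased off and let go.
- **Camera bias:** wrist-camera positions were about 2–3 mm off the arm's readings, so I aligned block and channel within the same image.

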